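# Set out the drawer pulls that match the sample

### The arm

A 6-joint arm with a two-finger parallel gripper is mounted at the origin on the work surface. World frame = base frame: x ahead of the robot, y to its left, z up, the work surface at z = 0. Lengths are in m, angles in rad, forces in N, time in s.
With the tool pointing down it reaches from about 0.375 to 0.9 m from the base axis. Payload 3.1 kg.
Tool frame: the origin (TCP) lies at the very end of the fingers, on their centre line; the grasp point (between the pads) lies 19 mm behind it; z points along the fingers, y is the line along which they close (so a half turn about z gives the same grasp; the last joint's range is limited). The gripper opens to 85 mm and grips with 20 to 120 N. Pads are 22 mm wide; open, the fingers measure 114 mm over their backs; the gripper's body (76 mm by 85 mm) begins 54 mm behind the grasp point. The pads swing forward as they close: fully open they stand 13 mm farther back than shut.
Start: joints at [-1.361, 0.527, 1.433, -0, 1.181, -0.178], TCP at [0.237, -0.578, 0.231] pointing down, gripper open.
Joint ranges: [-3.08, 3.08], [-0.75, 2.2], [0.22, 2.44], [-1.43, 4.57], [0, 2.65], [-2.85, 2.85]. Speed limits (rad/s): [2.79, 2.79, 3.14, 3.14, 3.14, 3.14].

### API

Orientations are given as a unit quaternion [x, y, z, w].
In Python, from station import telemetry, snapshot, ticket gives the robot as it stands.
- The arm moves only by the tool move_arm, never from a script. Its argument "commands" is text: rows parted by semicolons, each of 7 numbers parted by spaces: the shift along the tool's x, y, z in mm, then the turn, a rotation vector about the tool's x, y, z in degrees, then the opening, from -1 (shut) to 1 (fully open). A call has exactly 5 rows; each row is the pose to reach, as a shift and turn from the pose commanded when the call began, along the tool's axes at that moment; what a row does not reach only later rows make up. A row lasts 1/8 s, in which the tool goes at most 62.5 mm and 10.7 degrees, less where a joint would pass 70% of its speed; a pose out of reach is approached as far as the arm can. A call with a gripper value outside its range is refused whole. The fingers move at their own pace and stop on an object; "grip_force" is the grip in N (left out, the last holds). Time passes only in rows, so rows that repeat a pose let the fingers close, or fill a call up. It gives the time, the measured TCP pose, the force, the opening and the grip force at its end, in the units of the state.
- telemetry.sense(): the state, without advancing time (a new reading comes with each control period).
- snapshot(name): name is "side" or "top" or "wrist"; returns a dict with "image" (400x640x3 uint8, red, green, blue), "fx", "fy", "cx", "cy" (pixels), "pose" (4x4, takes a point from camera to world coordinates). Camera axes: x right, y down, z forward; pixel columns grow to the right and rows downward; lengths in m; the calibration is good to about 2 mm. The wrist camera is an equidistant fisheye: a pixel r from the principal point sees the ray r / f radians off the axis. A picture is of the moment at which its call begins. There is no depth.
- ticket.sign_off(): hands the job in; it is judged then, once.
The state is a dict: "t": time; "q": joint angles; "qd": joint speeds; "tau": joint torques, N m; "tcp_pos": TCP position; "tool_rot": TCP orientation; "force": force on the tool from outside, world axes, zero at the start; "ft_torque": the same for the moment, N m; "finger_gap": opening from 0.0 (shut) to 1.0 (fully open); "gripper_force": force on a finger pad.
Only numpy, scipy, OpenCV 4.12 (cv2) and the standard library are available. Lean on these libraries where they do the work, as an engineer would, in place of code of your own. Each camera call takes 0.05 s, during which the arm holds its last target. There are 200 camera calls.

### The job

The pull lying in the caliper is the sample for this drawer front: first slide the caliper's jaw shut on it until it is nipped between both jaws, and leave it so. Then lay the straightedge in the drawer front's recess, flat and flush against the rail farthest from the robot, and stand every loose pull of the sample's length on its plate in one row flush against the straightedge's free edge, each within the straightedge's length. Put every loose pull of the other length in the plywood tray, and do not disturb the vase, bowl or screwdriver.

Things in the scene. Friction and masses are not known exactly. Their poses are not given: they have to be found in the camera images.
- gauge: steel bench caliper, fixed; it measures along its y. Origin on the counter, below the line between the jaws. Fixed jaw: its inner face at y = +85 mm, x -25 to +50 mm, 32 mm tall, 14 mm thick. Beam along y at x 30 to 50 mm, 18 mm high. The sample lies on the counter itself (no bed), along y near x = 0, y = +22 mm
- jaw (a joint): position of the caliper's sliding jaw, m: 0 = opening 140 mm (inner face at gauge y = -55 mm), grows as the jaw moves along gauge +y and shuts; opening = 140 mm - value, so 0.030 on a 110 mm part and 0.076 on a 64 mm part (up to 3 mm less if the part lies a little askew); travel 0.110; it drags with about 2 N and stays where it is left
- jaw_post (a point): centre of the upper half of the black thumb post on the sliding jaw: post 14 mm (gauge y) x 24 mm (x), from 32 to 64 mm above the counter; this point is 56 mm up. The jaw's inner face lies 7 mm to gauge +y of it. The jaw is 32 mm tall
- front: grey shaker drawer front, fixed face up. Origin: centre of the underside. 200 (x) x 370 (y) mm; recess floor 12 mm up, 140 (x) x 310 (y) mm; rails round it 6 mm proud. The far rail's inner face is at x = +70 mm
- straightedge: aluminium straightedge 60 (x) x 270 (y) x 6 mm with a black grip bar along y on its middle, 14 mm wide (x), 100 long, from 6 to 36 mm up; 280 g. Both long edges alike. Origin: centre of the underside
- tray: shallow plywood tray, fixed, outside 150 (x) x 180 (y) x 28 mm, walls and floor 5 mm. Origin: centre of the underside
- short_a: short brass bar pull on a backplate, feet down: plate 64 (along its y) x 30 x 5 mm, over it a bar 12 wide (x), 58 long, 8 tall, top 30 mm up, clear span between posts 38 mm; 80 g nominal. Origin: centre of the plate's underside; z up. Grip the bar across x. One of short_a and long_a lies in the caliper at the start and is the sample; the other lies with the loose pulls.
- short_b: short brass bar pull on a backplate, feet down: plate 64 (along its y) x 30 x 5 mm, over it a bar 12 wide (x), 58 long, 8 tall, top 30 mm up, clear span between posts 38 mm; 80 g nominal. Origin: centre of the plate's underside; z up. Grip the bar across x. May be absent (None).
- short_c: short brass bar pull on a backplate, feet down: plate 64 (along its y) x 30 x 5 mm, over it a bar 12 wide (x), 58 long, 8 tall, top 30 mm up, clear span between posts 38 mm; 80 g nominal. Origin: centre of the plate's underside; z up. Grip the bar across x. May be absent (None).
- long_a: long brass bar pull on a backplate, feet down: plate 110 (along its y) x 30 x 5 mm, over it a bar 12 wide (x), 104 long, 8 tall, top 30 mm up, clear span between posts 84 mm; 108 g nominal. Origin: centre of the plate's underside; z up. Grip the bar across x. One of short_a and long_a lies in the caliper at the start and is the sample; the other lies with the loose pulls.
- long_b: long brass bar pull on a backplate, feet down: plate 110 (along its y) x 30 x 5 mm, over it a bar 12 wide (x), 104 long, 8 tall, top 30 mm up, clear span between posts 84 mm; 108 g nominal. Origin: centre of the plate's underside; z up. Grip the bar across x. May be absent (None).
- long_c: long brass bar pull on a backplate, feet down: plate 110 (along its y) x 30 x 5 mm, over it a bar 12 wide (x), 104 long, 8 tall, top 30 mm up, clear span between posts 84 mm; 108 g nominal. Origin: centre of the plate's underside; z up. Grip the bar across x. May be absent (None).
- vase: white ceramic vase, 132 mm wide, 200 tall; origin under its centre; leave alone
- bowl: white ceramic bowl, 130 mm wide, 55 tall; origin under its centre; leave alone
- driver: screwdriver with a black handle; leave alone

How it is judged:
By the outcome, as a careful person would: the job done as asked, in the order asked, and still so for the second after the job is handed in, with the robot touching nothing.
Of short_b, short_c, long_b, long_c only 3 to 4 are there at a start; the rules pass over those that are not, and their reading is None.
At some moment in a run one of straightedge, short_b, short_c, long_b, long_c may be knocked a few centimetres aside while the robot is not near it.
Once in a run the grip may slacken for a moment while it holds something.
It also fails if it takes over 200 s, if anything falls off the work surface, if the arm or the gripper's body presses on something with over 40 N, if the wrist force passes 120 N, or if a joint passes its speed limit or range.

## Working session

There is one attempt and no reset: what is moved stays moved. The work goes in short steps, Python scripts to look and compute and a tool call to move; the robot and the scene stay as the last step left them, time stands still between calls to the robot, and variables do not carry over. Pictures are saved under pics/ and viewed, at most 14 in all, crops included, and the job is handed in when it is done.

Besides the shell and the picture viewer there is one more tool, called after "Emit:" as a command line: name --argument value ..., lists and objects as JSON in quotes. move_arm: Moves the arm, as the interface text tells. Its arguments: {"type":"object","properties":{"commands":{"type":"string"},"grip_force":{"type":"number"}},"required":["commands"]}

```bash
ls; mkdir -p pics; python3 - <<'E'
from station import telemetry, snapshot
import cv2,numpy as np
s=telemetry.sense();print({k:np.round(v,3).tolist() for k,v in s.items()})
for n in("side","top"):
    d=snapshot(n);cv2.imwrite(f"pics/{n}0.png",d["image"][:,:,::-1]);print(n,d["fx"],d["fy"],d["cx"],d["cy"],np.round(d["pose"],3).tolist())
E
```

```text
pics
{'t': 0.0, 'q': [-1.36, 0.528, 1.434, -0.0, 1.181, -0.179], 'qd': [-0.003, -0.001, 0.001, -0.001, -0.001, 0.001], 'tau': [0.001, -44.235, -17.803, -0.0, 0.008, -0.0], 'tcp_pos': [0.237, -0.578, 0.23], 'tool_rot': [0.981, 0.193, -0.0, -0.001], 'force': [0.049, 0.806, 0.349], 'ft_torque': [-0.013, -0.034, -0.004], 'gripper_force': 0.0, 'finger_gap': 0.996}
side 372.3688323537899 372.3688323537899 324.54286773992794 202.01964980560183 [[0.984, -0.121, 0.13, 0.425], [-0.177, -0.634, 0.753, -0.726], [-0.009, -0.764, -0.645, 0.754], [0.0, 0.0, 0.0, 1.0]]
top 366.3100356854059 366.3100356854059 321.8029575231322 202.75473873789898 [[-0.012, -0.987, 0.162, 0.406], [-1.0, 0.009, -0.017, 0.098], [0.015, -0.162, -0.987, 1.133], [0.0, 0.0, 0.0, 1.0]]
```

View pics/top0.png

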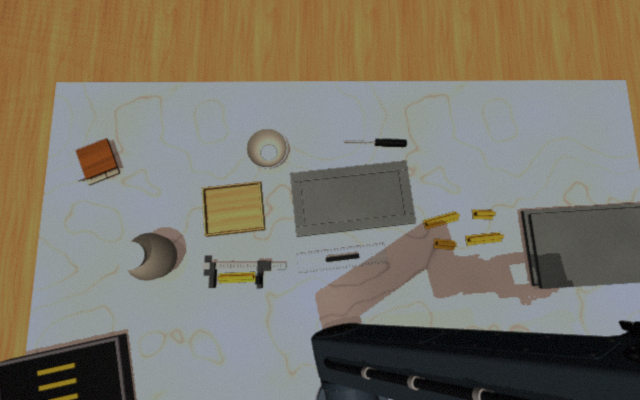

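View pics/side0.png

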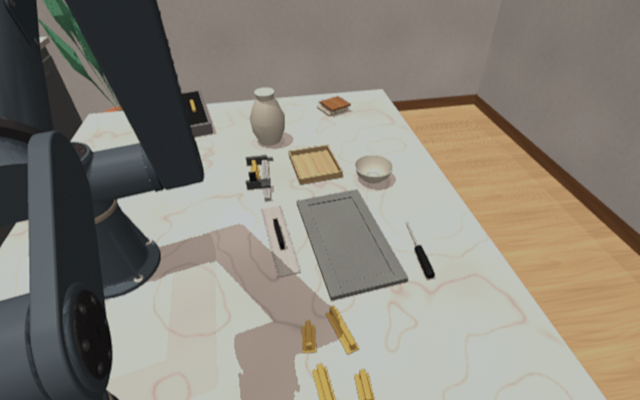

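```bash
cat > h.py <<'E'
import numpy as np, cv2
from scipy.spatial.transform import Rotation as R
from station import telemetry, snapshot
def ray(d,uv):
    uv=np.atleast_2d(np.asarray(uv,float)); p=(uv-[d["cx"],d["cy"]])/[d["fx"],d["fy"]]
    if d.get("fish"):
        r=np.linalg.norm(p,axis=1,keepdims=True)+1e-9; v=np.c_[p/r*np.sin(r),np.cos(r)]
    else: v=np.c_[p,np.ones(len(p))]
    return v@np.array(d["pose"])[:3,:3].T
def plane(d,uv,z):
    v=ray(d,uv); o=np.array(d["pose"])[:3,3]; return (o+v*((z-o[2])/v[:,2:]))[:,:2]
def cam(n):
    d=dict(snapshot(n)); d["fish"]=n=="wrist"; d["hsv"]=cv2.cvtColor(d["image"],cv2.COLOR_RGB2HSV); return d
def save(d,n,s=1,crop=None):
    im=d["image"][:,:,::-1]
    if crop: im=im[crop[1]:crop[3],crop[0]:crop[2]]
    cv2.imwrite(f"pics/{n}.png",cv2.resize(im,None,fx=s,fy=s))
def blobs(m,amin=40):
    c,_=cv2.findContours(m.astype(np.uint8),cv2.RETR_EXTERNAL,cv2.CHAIN_APPROX_NONE)
    return [k[:,0,:] for k in c if cv2.contourArea(k)>amin]
def rect(p):  # plane points (m) -> centre, long, short, direction of long axis vs world y (deg)
    b=cv2.boxPoints(cv2.minAreaRect((p*1000).astype(np.float32)))/1000
    e=[b[1]-b[0],b[2]-b[1]]; e.sort(key=np.linalg.norm); l=e[1]
    a=np.degrees(np.arctan2(-l[0],l[1])); a=(a+90)%180-90
    return np.round([*b.mean(0),np.linalg.norm(l),np.linalg.norm(e[0])],4).tolist(),round(float(a),1)
def go(x,y,z,a=None):
    """tool shift (mm) and turn (deg) to world TCP target, tool down, tool-y turned a deg from world -y (a=90: y along +x)"""
    s=telemetry.sense(); T=R.from_quat(s["tool_rot"])
    G=R.from_euler('z',a,degrees=True)*R.from_quat([1,0,0,0]) if a is not None else T
    print("shift",np.round(T.inv().apply(np.array([x,y,z])-s["tcp_pos"])*1000,1),"turn",np.round((T.inv()*G).as_rotvec(degrees=True),1))
E
python3 - <<'E'
from h import *
d=cam("top"); h,s,v=[d["hsv"][:,:,i].astype(int) for i in range(3)]
print("brass")
br=(h>15)&(h<32)&(s>150)
for c in blobs(br,30): print(c.mean(0).round(),rect(plane(d,c,0.015)))
print("dark")
for c in blobs(v<60,30): print(c.mean(0).round(),rect(plane(d,c,0.036)))
print("tray")
for c in blobs((h>10)&(h<30)&(s>70),1000): print(c.mean(0).round(),rect(plane(d,c,0.02)))
for p in [(210,200),(350,195),(300,205),(340,250),(340,256),(500,100),(236,278),(445,244)]: print(p,d["hsv"][p[1],p[0]])
g=(s<40)&(v>70)&(v<140)
for c in blobs(g,1000): print(c.mean(0).round(),rect(plane(d,c,0.018)))
save(d,"t1",2.2,(190,150,530,300))
E
```

```text
brass
[ 64. 397.] ([0.039400000125169754, 0.8134999871253967, 0.08879999816417694, 0.017899999395012856], 9.9)
[ 57. 384.] ([0.07720000296831131, 0.8330000042915344, 0.10980000346899033, 0.019300000742077827], 11.0)
[ 56. 369.] ([0.11810000240802765, 0.8411999940872192, 0.11309999972581863, 0.01850000023841858], 11.4)
[  9. 338.] ([0.2037000060081482, 0.9850000143051147, 0.11559999734163284, 0.016599999740719795], 88.4)
[237. 277.] ([0.36730000376701355, 0.33550000190734863, 0.10989999771118164, 0.025599999353289604], 1.6)
[444. 244.] ([0.45879998803138733, -0.2946999967098236, 0.06480000168085098, 0.027699999511241913], -5.8)
[484. 238.] ([0.47540000081062317, -0.41830000281333923, 0.11339999735355377, 0.026000000536441803], 6.4)
[ 16. 267.] ([0.4104999899864197, 0.9865000247955322, 0.3043000102043152, 0.0471000000834465], -82.9)
[441. 220.] ([0.5328999757766724, -0.28999999165534973, 0.11159999668598175, 0.026499999687075615], 15.2)
[483. 214.] ([0.5497999787330627, -0.42239999771118164, 0.06650000065565109, 0.02500000037252903], -0.6)
[ 23. 224.] ([0.5408999919891357, 0.9817000031
[... 4319 characters left out ...]
. 159.] ([0.7335000038146973, 0.7754999995231628, 0.11230000108480453, 0.10499999672174454], -68.2)
[268.  96.] ([0.713699996471405, 0.0617000013589859, 2.1663999557495117, 1.1433000564575195], 0.0)
(210, 200) [ 24 124 146]
(350, 195) [26 22 92]
(300, 205) [15 17 90]
(340, 250) [106  22 153]
(340, 256) [17 50 36]
(500, 100) [ 65  10 154]
(236, 278) [ 27 183 149]
(445, 244) [ 18 207 118]
[553. 240.] ([0.4456999897956848, -0.6205999851226807, 0.6014000177383423, 0.25119999051094055], 2.8)
[352. 198.] ([0.6040999889373779, -0.016200000420212746, 0.37439998984336853, 0.20630000531673431], 5.9)
[270. 148.] ([0.7646999955177307, 0.2476000040769577, 0.13809999823570251, 0.12770000100135803], -36.4)
```

View pics/t1.png

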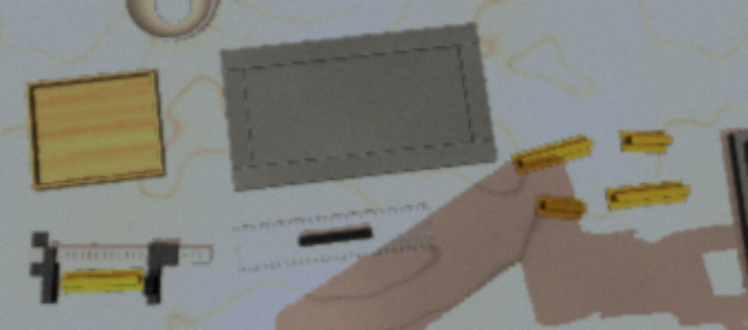

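```bash
python3 - <<'E'
from h import *
go(.5,-.2,.28,3); go(.4,.2,.28,3)
E
```

```text
shift [ 386.8 -249.9  -48.9] turn [-0.1 -0.  19.3]
shift [ 445.9 -658.   -48.2] turn [-0.1 -0.  19.3]
```

Emit:
move_arm --commands "48 -30 -10 0 0 4 -1; 96 -60 -20 0 0 8 -1; 144 -90 -30 0 0 12 -1; 192 -120 -40 0 0 16 -1; 240 -150 -49 0 0 19.3 -1"

```text
t: 0.78
tcp_pos: [0.403, -0.3469, 0.2805]
tool_rot: [1.0, 0.025, 0.0, -0.0]
force: [0.6, -0.2, 0.6]
finger_gap: -0.004
gripper_force: 0.0
```

```bash
python3 - <<'E'
from h import *
print(telemetry.sense()["tcp_pos"]);go(.45,-.05,.28,3); go(.4,.2,.28,3)
E
```

```text
[ 0.40297843 -0.34689568  0.28050324]
shift [  61.7 -294.2    0.6] turn [-0.  -0.  -0.2]
shift [  24.2 -546.4    0.6] turn [-0.  -0.  -0.2]
```

Emit:
move_arm --commands "12 -58 0 0 0 0 -1; 24 -116 0 0 0 0 -1; 36 -174 0 0 0 0 -1; 48 -232 0 0 0 0 -1; 60 -290 0 0 0 0 -1"

```text
t: 1.4
tcp_pos: [0.447, -0.0539, 0.2803]
tool_rot: [1.0, 0.026, 0.0, -0.0]
force: [0.0, 0.2, 0.0]
finger_gap: -0.001
gripper_force: 0.0
```

Emit:
move_arm --commands "-9 -50 0 0 0 0 -1; -18 -100 0 0 0 0 -1; -27 -150 0 0 0 0 -1; -36 -200 0 0 0 0 -1; -40 -250 0 0 0 0 -1"

```text
t: 2.02
tcp_pos: [0.3932, 0.1933, 0.2803]
tool_rot: [1.0, 0.026, -0.0, 0.0]
force: [1.8, -0.6, 0.0]
finger_gap: 0.0
gripper_force: 0.0
```

```bash
python3 - <<'E'
from h import *
s=telemetry.sense();print(s["tcp_pos"],s["force"])
d=cam("wrist");print(d["fx"],d["cx"],d["cy"],np.round(d["pose"],3).tolist());save(d,"w1")
E
```

```text
[0.39316888 0.19325089 0.28030826] [ 1.79712925 -0.58919676  0.03800874]
309.70691628693146 322.56885651577585 199.87426161655355 [[0.052, -0.949, -0.311, 0.473], [-0.999, -0.049, -0.016, 0.198], [0.0, 0.312, -0.95, 0.422], [0.0, 0.0, 0.0, 1.0]]
```

View pics/w1.png

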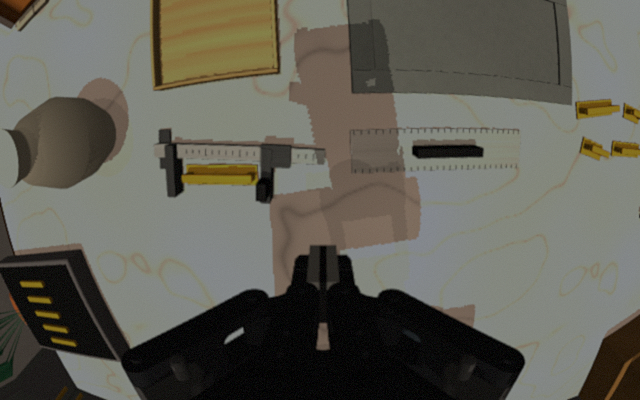

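```bash
python3 - <<'E'
from h import *
w=cam("wrist");save(w,"w2",5,(150,120,300,210))
t=cam("top");v=t["hsv"][:,:,2]
im=np.hstack([cv2.resize(t["image"][248:298,195:295,::-1],None,fx=7.5,fy=7.5)]);cv2.imwrite("pics/t2.png",im)
print(v[260:290,255:275])
E
```

```text
[[56 52 56 57 59 54 56 56 59 61 54 61 59 63 62 62 56 47 29 26]
 [57 61 53 58 57 55 58 59 61 58 59 56 56 62 63 60 58 51 33 31]
 [53 59 61 59 58 60 57 61 60 59 60 63 66 57 62 62 62 60 41 31]
 [58 61 60 61 61 62 64 62 64 64 61 61 59 67 63 65 60 56 54 34]
 [56 62 60 62 62 57 59 64 60 64 65 65 66 67 66 69 66 63 49 35]
 [60 60 65 63 63 66 64 62 63 66 69 66 69 68 74 67 66 63 51 32]
 [62 63 64 65 65 69 64 69 62 64 69 66 67 70 70 70 75 67 54 35]
 [62 66 67 65 69 69 67 68 69 72 68 73 69 70 75 67 75 73 58 42]
 [68 70 69 69 67 67 69 69 74 74 71 74 74 76 76 72 77 74 65 43]
 [72 70 73 71 72 71 74 76 71 74 71 76 75 76 76 78 77 81 72 48]
 [73 71 74 76 75 75 75 74 75 78 80 76 82 79 83 77 80 80 80 57]
 [73 74 76 73 75 76 81 77 77 84 80 78 79 78 79 83 80 80 79 61]
 [79 78 77 81 76 80 79 79 79 76 76 80 78 78 79 85 85 79 77 65]
 [79 78 81 80 79 80 83 80 77 82 76 79 79 79 78 81 85 77 76 72]
 [80 82 82 83 83 78 80 79 78 78 80 80 80 79 75 79 75 75 75 66]
 [81 79 81 81 76 77 77 77 80 79 78 76 76 75 71 75 70 72 73 70]
 [78 78 76 77 73 77 77 74 72 74 74 75 73 72 71 72 71 68 72 65]
 [76 77 75 78 72 74 69 72 73 73 70 71 73 71 69 69 67 69 69 69]
 [74 72 72 71 74 72 71 66 70 68 70 69 68 68 68 67 68 66 71 65]
 [65 68 73 70 69 66 67 66 68 64 68 67 64 69 67 66 62 62 72 63]
 [70 70 66 65 68 69 68 69 67 65 65 64 65 67 63 64 65 64 67 64]
 [69 65 69 64 68 63 64 66 64 62 64 60 67 65 61 62 57 65 56 57]
 [66 66 67 64 64 60 63 63 63 62 67 62 66 65 60 61 60 61 62 61]
 [68 65 66 65 63 65 66 64 63 59 62 64 65 62 61 61 61 60 64 61]
 [64 63 62 59 63 60 65 59 60 61 61 60 61 59 58 62 61 58 60 60]
 [59 62 59 65 65 63 59 59 56 60 61 58 61 58 58 61 57 59 56 58]
 [67 60 61 62 58 64 59 58 60 62 57 60 59 54 60 57 57 56 60 57]
 [59 61 61 60 61 60 60 58 63 62 57 54 57 54 57 57 57 56 53 52]
 [58 59 58 58 58 57 56 57 57 59 55 58 54 56 59 52 56 54 51 53]
 [59 57 57 55 55 56 59 57 58 57 58 57 54 53 52 55 51 51 58 47]]
```

View pics/w2.png

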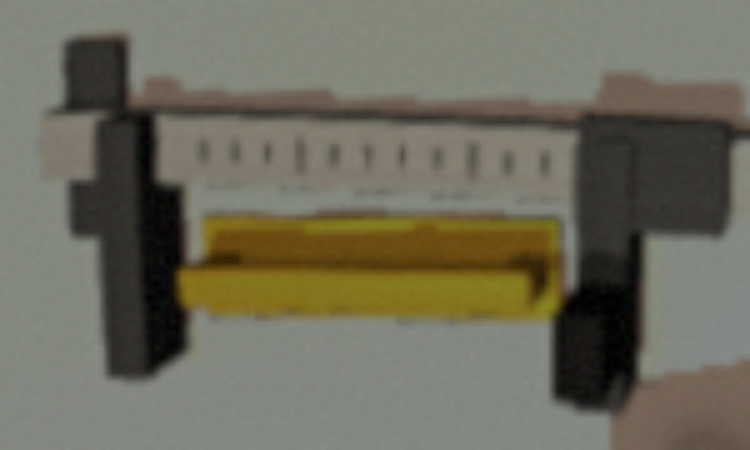

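View pics/t2.png

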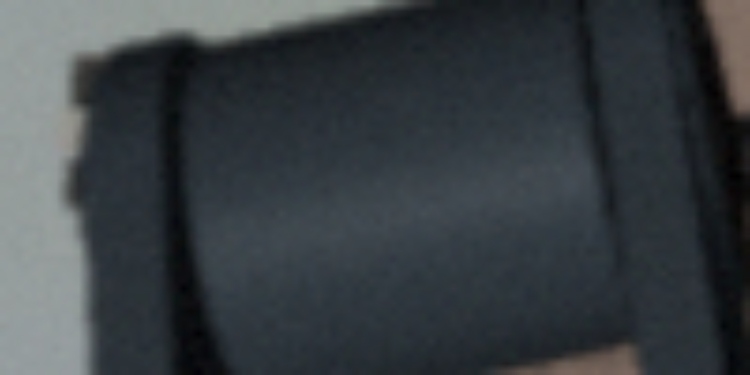

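```bash
python3 - <<'E'
from h import *
w=cam("wrist"); f=lambda x,y:(150+x/5,120+y/5)
print("post top",plane(w,[f(583,358),f(555,312),f(612,318),f(557,398),f(605,405)],.064).round(4))
b=plane(w,[f(150,110),f(580,126)],.018);print("beam",b.round(4),np.degrees(np.arctan2(-(b[0]-b[1])[0],(b[0]-b[1])[1])))
print("fixed jaw top inner edge",plane(w,[f(153,115),f(150,378)],.032).round(4))
print("jaw body inner top",plane(w,[f(580,120)],.032).round(4))
E
```

```text
post top [[0.3631 0.2612]
 [0.3743 0.2681]
 [0.3735 0.2541]
 [0.3524 0.2677]
 [0.3513 0.2556]]
beam [[0.4153 0.3962]
 [0.4131 0.2707]] -1.0010234410613637
fixed jaw top inner edge [[0.4159 0.3884]
 [0.3408 0.3943]]
jaw body inner top [[0.4167 0.2683]]
```

```bash
python3 - <<'E'
from h import *
go(.363,.218,.047,0)
E
```

```text
shift [-29.  -27.4 233.1] turn [0.  0.  3.1]
```

Emit:
move_arm --commands "-29 -27 30 0 0 3.1 -1; -29 -27 85 0 0 3.1 -1; -29 -27 140 0 0 3.1 -1; -29 -27 190 0 0 3.1 -1; -29 -27 233 0 0 3.1 -1"

```text
t: 2.85
tcp_pos: [0.3645, 0.2158, 0.0457]
tool_rot: [1.0, -0.002, 0.0, 0.0]
force: [0.2, 0.1, -0.7]
finger_gap: 0.002
gripper_force: 0.0
```

Emit:
move_arm --commands "0 -3 0 0 0 0 -1; 0 -6 0 0 0 0 -1; 0 -9 0 0 0 0 -1; 0 -12 0 0 0 0 -1; 0 -15 0 0 0 0 -1"

```text
t: 3.48
tcp_pos: [0.3643, 0.2327, 0.0483]
tool_rot: [1.0, -0.001, 0.001, -0.0]
force: [0.1, 0.3, 0.5]
finger_gap: 0.001
gripper_force: 0.0
```

Emit:
move_arm --commands "0 -2 0 0 0 0 -1; 0 -4 0 0 0 0 -1; 0 -6 0 0 0 0 -1; 0 -8 0 0 0 0 -1; 0 -10 0 0 0 0 -1"

```text
t: 4.1
tcp_pos: [0.3637, 0.2423, 0.0472]
tool_rot: [1.0, -0.001, -0.0, 0.0]
force: [0.1, -0.5, 0.2]
finger_gap: 0.003
gripper_force: 0.0
```

Emit:
move_arm --commands "0 -2 0 0 0 0 -1; 0 -4 0 0 0 0 -1; 0 -6 0 0 0 0 -1; 0 -8 0 0 0 0 -1; 0 -8 0 0 0 0 -1"

```text
t: 4.72
tcp_pos: [0.3638, 0.2503, 0.0473]
tool_rot: [1.0, -0.001, 0.0, -0.0]
force: [0.0, -0.3, -0.1]
finger_gap: -0.0
gripper_force: 0.4
```

```bash
python3 - <<'E'
from h import *
w=cam("wrist");save(w,"w3",4,(150,100,350,250));print(telemetry.sense()["force"])
E
```

```text
[ 1.10016349  0.1350266  -0.34220815]
```

View pics/w3.png

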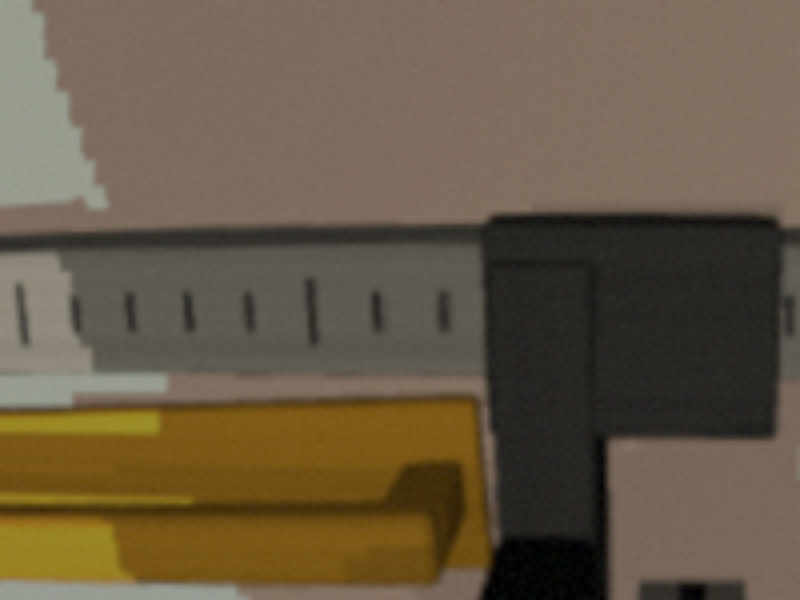

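Emit:
move_arm --commands "0 -2 0 0 0 0 -1; 0 -4 0 0 0 0 -1; 0 -6 0 0 0 0 -1; 0 -8 0 0 0 0 -1; 0 -10 0 0 0 0 -1"

```text
t: 5.4
tcp_pos: [0.3639, 0.2603, 0.0473]
tool_rot: [1.0, -0.001, 0.0, 0.0]
force: [1.2, -2.9, -1.0]
finger_gap: -0.002
gripper_force: 1.4
```

Emit:
move_arm --commands "0 -1 0 0 0 0 -1; 0 -2 0 0 0 0 -1; 0 -3 0 0 0 0 -1; 0 -4 0 0 0 0 -1; 0 -4 0 0 0 0 -1"

```text
t: 6.02
tcp_pos: [0.364, 0.2641, 0.0473]
tool_rot: [1.0, -0.001, 0.0, 0.0]
force: [1.3, -5.0, -0.9]
finger_gap: 0.001
gripper_force: 2.1
```

Emit:
move_arm --commands "0 -1 0 0 0 0 -1; 0 -2 0 0 0 0 -1; 0 -3 0 0 0 0 -1; 0 -3 0 0 0 0 -1; 0 -3 0 0 0 0 -1"

```text
t: 6.65
tcp_pos: [0.3639, 0.2648, 0.0473]
tool_rot: [1.0, -0.0, -0.001, 0.002]
force: [6.0, -17.6, 1.7]
finger_gap: -0.004
gripper_force: 8.6
```

```bash
python3 - <<'E'
from h import *
w=cam("wrist");save(w,"w4",4,(100,100,300,250));print(telemetry.sense()["force"])
E
```

```text
[  4.87210237 -18.18199757   1.87238775]
```

View pics/w4.png

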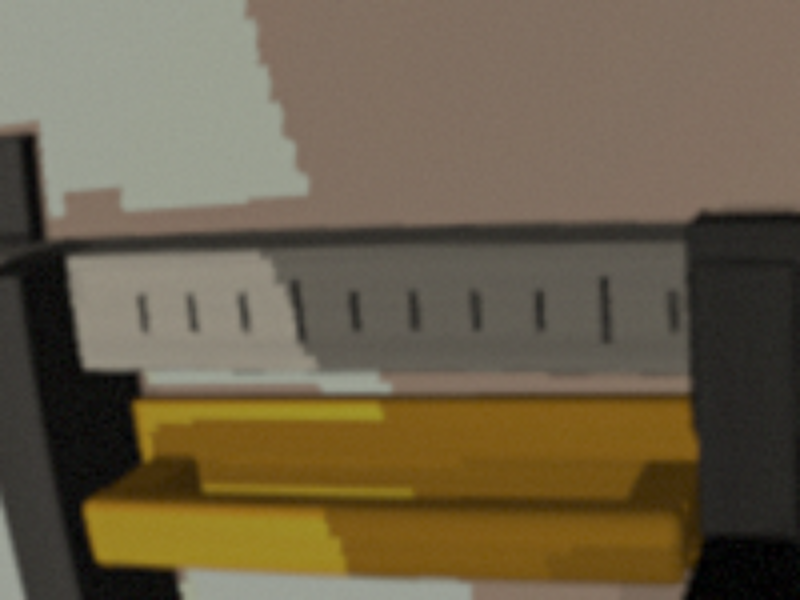

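Emit:
move_arm --commands "0 6 0 0 0 0 -1; 0 20 0 0 0 0 -1; 0 20 -40 0 0 0 -1; 0 20 -90 0 0 0 -1; 0 20 -150 0 0 0 -1"

```text
t: 7.32
tcp_pos: [0.3626, 0.2467, 0.198]
tool_rot: [1.0, -0.001, -0.002, 0.0]
force: [1.2, 0.2, -0.4]
finger_gap: 0.005
gripper_force: 0.0
```

Emit:
move_arm --commands "10 39 0 0 0 -10 0; 20 78 0 0 0 -20 0; 30 117 0 0 0 -30 0; 40 156 0 0 0 -40 0; 50 195 0 0 0 -50 0"

```text
t: 7.95
tcp_pos: [0.4129, 0.051, 0.1972]
tool_rot: [0.906, 0.424, 0.0, -0.0]
force: [0.4, -0.4, -0.0]
finger_gap: 0.499
gripper_force: 0.0
```

Emit:
move_arm --commands "0 0 0 0 0 -10 0; 0 0 0 0 0 -20 0; 0 0 0 0 0 -30 0; 0 0 0 0 0 -40 0; 0 0 0 0 0 -46 0"

```text
t: 8.57
tcp_pos: [0.4126, 0.0522, 0.1971]
tool_rot: [0.669, 0.744, 0.0, -0.001]
force: [-0.0, -0.4, -0.1]
finger_gap: 0.499
gripper_force: 0.0
```

```bash
python3 - <<'E'
from h import *
s=telemetry.sense();print(s["tcp_pos"],s["tool_rot"],s["q"],s["finger_gap"])
d=cam("wrist");save(d,"w5");t=cam("top");save(t,"t5")
v=d["hsv"][:,:,2]
for c in blobs(v<60,150): print(c.mean(0).round(),len(c),rect(plane(d,c,0.036)))
v=t["hsv"][:,:,2]
for c in blobs(v<60,30): print("top",c.mean(0).round(),len(c),rect(plane(t,c,0.036)))
E
```

```text
[0.41255907 0.05224567 0.19707198] [ 6.68534878e-01  7.43680557e-01  3.91380505e-06 -5.88751149e-04] [-1.44716808e-01  3.06074459e-01  1.97135265e+00  8.66019993e-04
  8.65141448e-01 -2.51600901e-01] 0.4986587894904523
[ 15. 359.] 258 ([-0.5004000067710876, -0.7261999845504761, 1.0096999406814575, 0.22910000383853912], -39.6)
[533. 316.] 117 ([0.7560999989509583, -0.12150000035762787, 0.10329999774694443, 0.03420000150799751], -1.6)
[328. 205.] 202 ([0.42160001397132874, 0.026799999177455902, 0.10159999877214432, 0.013100000098347664], 6.0)
[ 44. 186.] 479 ([-0.049800001084804535, -0.01679999940097332, 0.38359999656677246, 0.18889999389648438], -71.5)
[401. 298.] 2532 ([0.4672999978065491, -0.1388999968767166, 1.0497000217437744, 0.5867999792098999], -84.5)
[578.  71.] 159 ([0.7131999731063843, 0.23479999601840973, 0.10180000215768814, 0.03880000114440918], 17.7)
[483.  16.] 248 ([0.5728999972343445, 0.2556999921798706, 0.14180000126361847, 0.01119999960064888], -86.2)
top [ 64. 377.] 338 ([0.09040000289678574, 0.8144000172615051, 0.32589998841285706, 0.1589999943971634], 10.2)
top [ 88. 355.] 361 ([0.0957999974489212, 0.7832000255584717, 0.32670000195503235, 0.17870000004768372], 11.3)
top [212. 274.] 62 ([0.3752000033855438, 0.4077000021934509, 0.0689999982714653, 0.032099999487400055], 89.3)
top [256. 272.] 70 ([0.3772999942302704, 0.2720000147819519, 0.07699999958276749, 0.036400001496076584], 79.6)
top [170. 252.] 78 ([0.4442000091075897, 0.5288000106811523, 0.10289999842643738, 0.03220000118017197], -71.3)
top [340. 309.] 649 ([0.2833999991416931, 0.026599999517202377, 0.5059000253677368, 0.2696000039577484], 89.0)
top [531. 250.] 300 ([0.4415000081062317, -0.5468000173568726, 0.22830000519752502, 0.029600000008940697], -87.1)
top [391. 143.] 70 ([0.7754999995231628, -0.1386999934911728, 0.09759999811649323, 0.02280000038444996], -0.4)
```

View pics/w5.png

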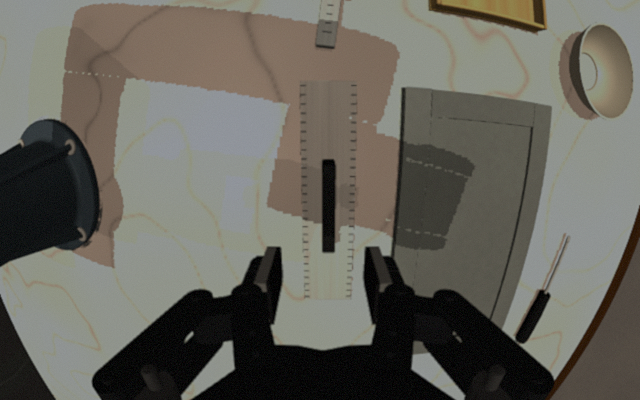

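```bash
python3 - <<'E'
from h import *
go(.4216,.0268,.011,96)
d=cam("wrist")
h,s,v=[d["hsv"][:,:,i].astype(int) for i in range(3)]
im=d["image"].astype(int); 
for r in (110,130,150,200): print(r,[(c,v[r,c]) for c in range(398,412,1)],[(c,v[r,c]) for c in range(525,555,2)])
E
```

```text
shift [-26.3   6.4 186.1] turn [-0.  -0.  -0.1]
110 [(398, np.int64(152)), (399, np.int64(143)), (400, np.int64(95)), (401, np.int64(50)), (402, np.int64(34)), (403, np.int64(39)), (404, np.int64(67)), (405, np.int64(92)), (406, np.int64(98)), (407, np.int64(101)), (408, np.int64(97)), (409, np.int64(99)), (410, np.int64(99)), (411, np.int64(99))] [(525, np.int64(94)), (527, np.int64(93)), (529, np.int64(95)), (531, np.int64(92)), (533, np.int64(88)), (535, np.int64(92)), (537, np.int64(90)), (539, np.int64(92)), (541, np.int64(92)), (543, np.int64(96)), (545, np.int64(94)), (547, np.int64(92)), (549, np.int64(92)), (551, np.int64(119)), (553, np.int64(150))]
130 [(398, np.int64(151)), (399, np.int64(131)), (400, np.int64(66)), (401, np.int64(31)), (402, np.int64(39)), (403, np.int64(56)), (404, np.int64(84)), (405, np.int64(97)), (406, np.int64(95)), (407, np.int64(97)), (408, np.int64(96)), (409, np.int64(94)), (410, np.int64(98)), (411, np.int64(96))] [(525, np.int64(92)), (527, np.int64(94)), (529, np.int64(86)), (531, np.int64(36)), (533, np.int64(90)), (535, np.int64(93)), (537
[... 729 characters left out ...]
nt64(115)), (549, np.int64(150)), (551, np.int64(149)), (553, np.int64(150))]
200 [(398, np.int64(30)), (399, np.int64(38)), (400, np.int64(58)), (401, np.int64(64)), (402, np.int64(61)), (403, np.int64(65)), (404, np.int64(61)), (405, np.int64(61)), (406, np.int64(63)), (407, np.int64(60)), (408, np.int64(61)), (409, np.int64(62)), (410, np.int64(63)), (411, np.int64(63))] [(525, np.int64(92)), (527, np.int64(89)), (529, np.int64(89)), (531, np.int64(87)), (533, np.int64(89)), (535, np.int64(90)), (537, np.int64(89)), (539, np.int64(110)), (541, np.int64(150)), (543, np.int64(147)), (545, np.int64(149)), (547, np.int64(149)), (549, np.int64(144)), (551, np.int64(149)), (553, np.int64(150))]
```

```bash
python3 - <<'E'
from h import *
d=cam("wrist")
F=plane(d,[(551,110),(549,130),(547.2,150),(539.2,200)],.018);N=plane(d,[(404.5,110),(403.5,130),(402,150),(399.5,200)],.018)
print(F.round(4),N.round(4))
for P in(F,N):
    k=np.polyfit(P[:,1],P[:,0],1);print("yaw",-np.degrees(np.arctan(k[0])),"x at y=-.016",np.polyval(k,-.016))
print(plane(d,[(531,130),(529,150)],.018))
E
```

```text
[[0.6862 0.1738]
 [0.6881 0.1483]
 [0.6913 0.1228]
 [0.6979 0.0567]] [[0.4908 0.1352]
 [0.4926 0.114 ]
 [0.4942 0.0925]
 [0.5007 0.0368]]
yaw 5.824903916477976 x at y=-.016 0.7052970652511542
yaw 5.800252752886663 x at y=-.016 0.5058081363156565
[[0.65753424 0.14217295]
 [0.66016314 0.11750543]]
```

Emit:
move_arm --commands "-26 6 30 0 0 0 0; -26 6 80 0 0 0 0; -26 6 130 0 0 0 0; -26 6 170 0 0 0 0; -26 6 186 0 0 0 0" --grip_force 60

```text
t: 9.4
tcp_pos: [0.421, 0.027, 0.0092]
tool_rot: [0.671, 0.742, -0.001, -0.002]
force: [-0.5, 0.4, 0.1]
finger_gap: 0.499
gripper_force: 0.0
```

Emit:
move_arm --commands "0 0 0 0 0 0 0; 0 0 0 0 0 0 -1; 0 0 0 0 0 0 -1; 0 0 0 0 0 0 -1; 0 0 0 0 0 0 -1"

```text
t: 10.02
tcp_pos: [0.4224, 0.0268, 0.0123]
tool_rot: [0.67, 0.742, 0.0, 0.001]
force: [-0.3, 0.4, 7.0]
finger_gap: 0.153
gripper_force: 59.8
```

Emit:
move_arm --commands "0 0 -20 0 0 0 -1; 0 0 -60 0 0 0 -1; -10 40 -60 0 0 0 -1; -22 80 -60 0 0 0 -1; -34 120 -60 0 0 0 -1"

```text
t: 10.65
tcp_pos: [0.5459, 0.0053, 0.0718]
tool_rot: [0.67, 0.742, 0.0, 0.0]
force: [-0.7, 0.1, -2.6]
finger_gap: 0.151
gripper_force: 59.1
```

Emit:
move_arm --commands "-8 30 0 0 0 0 -1; -16 60 0 0 0 0 -1; -24 80 0 0 0 0 -1; -29 95 0 0 0 0 -1; -29 95 0 0 0 0 -1"

```text
t: 11.28
tcp_pos: [0.643, -0.014, 0.0711]
tool_rot: [0.67, 0.742, 0.0, 0.0]
force: [-0.1, -0.1, -3.1]
finger_gap: 0.147
gripper_force: 59.0
```

```bash
python3 - <<'E'
from h import *
s=telemetry.sense();print(s["tcp_pos"],s["finger_gap"],s["force"]); go(.6424,-.0133,.026,95.8)
t=cam("top");save(t,"t6",2.2,(190,130,530,300))
E
```

```text
[ 0.64297999 -0.01404368  0.07111928] 0.1470711550104266 [-0.10214938 -0.13628038 -3.06082193]
shift [ 0.8 -0.5 45.1] turn [0.  0.  0.1]
```

View pics/t6.png

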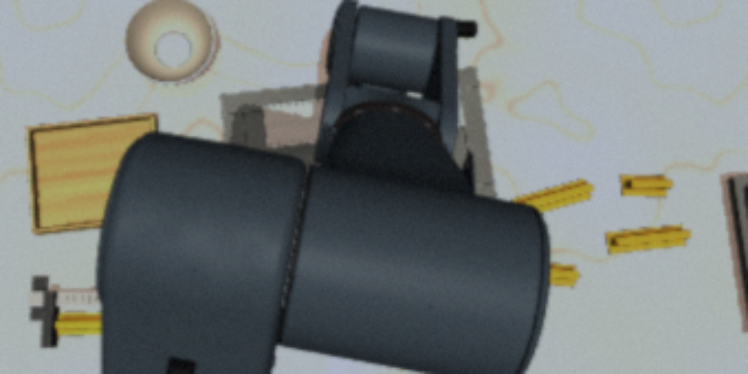

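Emit:
move_arm --commands "0 -1 15 0 0 0 -1; 0 -1 30 0 0 0 -1; 0 -1 38 0 0 0 -1; 0 -1 42 0 0 0 -1; 0 -1 45 0 0 0 -1"

```text
t: 11.95
tcp_pos: [0.6415, -0.0139, 0.026]
tool_rot: [0.67, 0.742, 0.0, 0.0]
force: [0.7, 0.7, -2.0]
finger_gap: 0.147
gripper_force: 64.2
```

Emit:
move_arm --commands "0 0 1 0 0 0 -1; 0 0 2 0 0 0 -1; 0 0 3 0 0 0 -1; 0 0 3 0 0 0 -1; 0 0 3 0 0 0 -1"

```text
t: 12.58
tcp_pos: [0.6417, -0.0139, 0.0244]
tool_rot: [0.67, 0.742, 0.0, 0.0]
force: [-2.0, -0.2, 6.5]
finger_gap: 0.151
gripper_force: 65.6
```

On the recess floor; now push slowly to the far rail.

Emit:
move_arm --commands "0 1 -1 0 0 0 -1; 0 2 -1 0 0 0 -1; 0 3 -1 0 0 0 -1; 0 3 -1 0 0 0 -1; 0 3 -1 0 0 0 -1"

```text
t: 13.2
tcp_pos: [0.6426, -0.0137, 0.0245]
tool_rot: [0.67, 0.743, -0.001, -0.001]
force: [-5.6, -1.0, 5.9]
finger_gap: 0.149
gripper_force: 65.8
```

Emit:
move_arm --commands "0 1 0 0 0 0 -1; 0 2 0 0 0 0 -1; 0 2 0 0 0 0 -1; 0 2 0 0 0 0 -1; 0 2 0 0 0 0 -1"

```text
t: 13.82
tcp_pos: [0.6447, -0.0134, 0.0245]
tool_rot: [0.67, 0.742, -0.001, -0.001]
force: [-5.4, -0.9, 5.1]
finger_gap: 0.145
gripper_force: 65.6
```

Emit:
move_arm --commands "0 1 0 0 0 0 -1; 0 2 0 0 0 0 -1; 0 2 0 0 0 0 -1; 0 2 0 0 0 0 -1; 0 2 0 0 0 0 -1"

```text
t: 14.45
tcp_pos: [0.646, -0.0132, 0.0245]
tool_rot: [0.67, 0.742, -0.002, -0.002]
force: [-7.8, -0.3, 7.8]
finger_gap: 0.151
gripper_force: 65.9
```

Emit:
move_arm --commands "0 1 0 0 0 0 -1; 0 1 0 0 0 0 -1; 0 1 0 0 0 0 -1; 0 1 0 0 0 0 -1; 0 1 0 0 0 0 -1"

```text
t: 15.08
tcp_pos: [0.646, -0.0132, 0.0246]
tool_rot: [0.67, 0.743, -0.002, -0.003]
force: [-9.5, -0.6, 8.4]
finger_gap: 0.149
gripper_force: 66.2
```

Emit:
move_arm --commands "0 -3 -1 0 0 0 -0.5; 0 -3 -1 0 0 0 -0.5; 0 -3 -1 0 0 0 -0.5; 12 -3 -1 0 0 0 -0.5; 36 -3 -1 0 0 0 -0.5"

```text
t: 15.7
tcp_pos: [0.6428, 0.023, 0.0252]
tool_rot: [0.671, 0.742, 0.0, 0.0]
force: [-0.4, 0.3, -0.1]
finger_gap: 0.249
gripper_force: 0.0
```

Emit:
move_arm --commands "0 2 0 0 0 0 -0.5; 0 4 0 0 0 0 -0.5; 0 6 0 0 0 0 -0.5; 0 8 0 0 0 0 -0.5; 0 8 0 0 0 0 -0.5"

```text
t: 16.32
tcp_pos: [0.6457, 0.0238, 0.0248]
tool_rot: [0.67, 0.742, -0.003, -0.005]
force: [-8.2, 2.7, 6.4]
finger_gap: 0.247
gripper_force: 4.3
```

Emit:
move_arm --commands "0 -7 0 0 0 0 -0.5; -20 -7 0 0 0 0 -0.5; -45 -7 0 0 0 0 -0.5; -72 -7 0 0 0 0 -0.5; -72 -7 0 0 0 0 -0.5"

```text
t: 16.95
tcp_pos: [0.6528, -0.0531, 0.0256]
tool_rot: [0.671, 0.741, 0.001, 0.002]
force: [-0.0, -0.3, -0.6]
finger_gap: 0.254
gripper_force: 0.0
```

Emit:
move_arm --commands "0 2 0 0 0 0 -0.5; 0 4 0 0 0 0 -0.5; 0 6 0 0 0 0 -0.5; 0 8 0 0 0 0 -0.5; 0 8 0 0 0 0 -0.5"

```text
t: 17.58
tcp_pos: [0.6532, -0.0486, 0.0249]
tool_rot: [0.669, 0.744, -0.005, -0.005]
force: [-10.2, -6.3, 7.3]
finger_gap: 0.249
gripper_force: 5.9
```

Emit:
move_arm --commands "0 -8 0 0 0 0 -0.5; 0 -8 -40 0 0 0 -0.5; -20 -8 -90 0 0 0 -0.5; -50 -8 -140 0 0 0 -0.5; -80 -30 -190 0 0 0 -0.5"

```text
t: 18.2
tcp_pos: [0.6391, -0.1307, 0.2173]
tool_rot: [0.669, 0.743, 0.001, 0.002]
force: [0.7, -0.5, 0.3]
finger_gap: 0.247
gripper_force: 0.0
```

```bash
python3 - <<'E'
from h import *
s=telemetry.sense();print(s["tcp_pos"],s["q"])
d=cam("wrist");save(d,"w7")
E
```

```text
[ 0.6391257  -0.13067325  0.21725066] [-3.73074089e-01  5.78121817e-01  1.37718099e+00  9.61363718e-04
  1.18233078e+00 -4.78428120e-01]
```

View pics/w7.png

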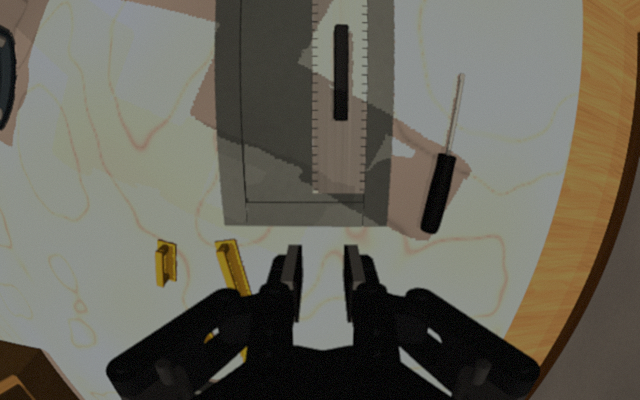

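```bash
python3 - <<'E'
from h import *
d=cam("wrist");v=d["hsv"][:,:,2]
for c in blobs(v<50,150): print(c.mean(0).round(),rect(plane(d,c,0.048)))
go(.50,-.38,.25,96)
E
```

```text
[ 15. 393.] ([-0.4959000051021576, -1.0652999877929688, 0.5861999988555908, 0.08219999819993973], -57.5)
[ 34. 371.] ([-0.1859000027179718, -0.7799999713897705, 0.5859000086784363, 0.23549999296665192], -59.0)
[435. 185.] ([0.7682999968528748, -0.13269999623298645, 0.09200000017881393, 0.023800000548362732], -2.2)
[428. 287.] ([0.6926000118255615, -0.2395000010728836, 0.941100001335144, 0.7674000263214111], -85.3)
[ 6. 75.] ([0.14499999582767487, -0.0044999998062849045, 0.1688999980688095, 0.06040000170469284], 4.2)
[339.  66.] ([0.6463000178337097, -0.017999999225139618, 0.09640000015497208, 0.013199999928474426], 6.0)
shift [-230.4 -164.1  -28. ] turn [ 0.7  0.4 -0.2]
```

Emit:
move_arm --commands "-46 -33 -6 0 0 0 0; -92 -66 -12 0 0 0 0; -138 -99 -18 0 0 0 0; -184 -132 -24 0 0 0 0; -230 -164 -28 0.7 0.4 0 0"

```text
t: 18.92
tcp_pos: [0.4975, -0.3766, 0.2429]
tool_rot: [0.669, 0.743, -0.002, -0.007]
force: [0.6, -1.4, 0.1]
finger_gap: 0.502
gripper_force: 0.0
```

```bash
cat > pulls.py <<'E'
from h import *
def pulls(n="wrist",z=.015):
    d=cam(n); h,s,v=[d["hsv"][:,:,i].astype(int) for i in range(3)]
    m=((h>15)&(h<32)&(s>150)).astype(np.uint8)
    for c in blobs(m,60):
        r=rect(plane(d,c,z))
        if r[0][2]<.2: print(n,c.mean(0).round(),r)
    return d
if __name__=="__main__":
    s=telemetry.sense();print(s["tcp_pos"],s["tool_rot"])
    d=pulls();save(d,"wp%d"%int(s["t"]*10));pulls("top")
E
python3 pulls.py; ls pics
```

```text
[ 0.49748562 -0.3765982   0.24287795] [ 0.6694399   0.74283348 -0.00168793 -0.00676715]
wrist [559. 342.] ([1.0354000329971313, -0.696399986743927, 0.16089999675750732, 0.10109999775886536], -1.1)
wrist [590. 277.] ([1.0382000207901, -0.5259000062942505, 0.18850000202655792, 0.10649999976158142], 0.9)
wrist [362. 206.] ([0.5496000051498413, -0.4205999970436096, 0.06750000268220901, 0.027899999171495438], -1.2)
wrist [305. 197.] ([0.4772999882698059, -0.4178999960422516, 0.11270000040531158, 0.028200000524520874], 5.8)
wrist [618. 187.] ([1.0331000089645386, -0.3393000066280365, 0.17739999294281006, 0.09799999743700027], 1.4)
wrist [277.  88.] ([0.4311999976634979, -0.28279998898506165, 0.06030000001192093, 0.027899999171495438], -6.4)
wrist [362. 102.] ([0.5333999991416931, -0.2892000079154968, 0.10589999705553055, 0.0284000001847744], 14.8)
wrist [632.  88.] ([1.0206999778747559, -0.1574999988079071, 0.1738000065088272, 0.0786999985575676], 3.3)
wrist [634.  30.] ([1.0104999542236328, -0.03880000114440918, 0.05169999971985817, 0.033399999141693115], -88.8)
top [ 63. 397.] ([0.039000
[... 1536 characters left out ...]
1000006198883, 0.14560000598430634, 0.028699999675154686], 87.3)
top [146.  31.] ([1.172700047492981, 0.6579999923706055, 0.19280000030994415, 0.02419999986886978], 80.6)
top [476.  28.] ([1.184999942779541, -0.44690001010894775, 0.19349999725818634, 0.03799999877810478], -89.6)
top [572.  17.] ([1.2280000448226929, -0.781000018119812, 0.1282999962568283, 0.04129999876022339], 82.8)
top [377.  19.] ([1.2156000137329102, -0.11249999701976776, 0.14959999918937683, 0.03519999980926514], 82.6)
top [310.  19.] ([1.1967999935150146, 0.11029999703168869, 0.18520000576972961, 0.0746999979019165], 89.9)
side0.png
t1.png
t2.png
t5.png
t6.png
top0.png
w1.png
w2.png
w3.png
w4.png
w5.png
w7.png
wp189.png
```

```bash
python3 - <<'E'
from h import *
go(.533,-.2895,.012,105)
E
```

```text
shift [ 86.9  48.1 230.9] turn [-0.6 -0.3 -9.4]
```

Emit:
move_arm --commands "43 24 30 -0.6 -0.3 -5 0; 87 48 70 -0.6 -0.3 -9.4 0; 87 48 125 -0.6 -0.3 -9.4 0; 87 48 170 -0.6 -0.3 -9.4 0; 87 48 200 -0.6 -0.3 -9.4 0"

```text
t: 19.65
tcp_pos: [0.5338, -0.2807, 0.0404]
tool_rot: [0.606, 0.795, 0.001, -0.003]
force: [-1.0, 0.3, 0.3]
finger_gap: 0.503
gripper_force: 0.0
```

```bash
python3 - <<'E'
from h import *
print(telemetry.sense()["tcp_pos"])
go(.533,-.2895,.012,105)
E
python3 pulls.py | grep wrist
```

```text
[ 0.53377677 -0.28074608  0.0403961 ]
shift [-8.4 -3.  28.4] turn [-0.1 -0.3  0.4]
wrist [218. 365.] ([0.48190000653266907, -0.421099990606308, 0.08340000361204147, 0.021700000390410423], -20.4)
wrist [320. 242.] ([0.5353999733924866, -0.29100000858306885, 0.11940000206232071, 0.027400000020861626], 14.8)
wrist [166. 196.] ([0.4325000047683716, -0.28360000252723694, 0.07400000095367432, 0.03139999881386757], -6.3)
```

Emit:
move_arm --commands "-8 -2 8 0 0 0.4 0; -8 -2 16 0 0 0.4 0; -8 -2 24 0 0 0.4 0; -8 -2 28 0 0 0.4 0; -8 -2 28 0 0 0.4 0" --grip_force 50

```text
t: 20.38
tcp_pos: [0.5339, -0.292, 0.0152]
tool_rot: [0.61, 0.793, 0.001, -0.002]
force: [0.2, -0.0, -0.1]
finger_gap: 0.498
gripper_force: 0.0
```

Emit:
move_arm --commands "0 0 0 0 0 0 -1; 0 0 0 0 0 0 -1; 0 0 0 0 0 0 -1; 0 0 0 0 0 0 -1; 0 0 0 0 0 0 -1"

```text
t: 21.0
tcp_pos: [0.5344, -0.2922, 0.0157]
tool_rot: [0.61, 0.793, 0.001, -0.001]
force: [0.7, 0.7, 3.0]
finger_gap: 0.125
gripper_force: 51.3
```

```bash
python3 - <<'E'
from h import *
s=telemetry.sense();print(s["tcp_pos"],s["finger_gap"],s["force"])
x,y,z=s["tcp_pos"]
go(x,y,z+.06,105); go(.603,-.0806,.085,95.8)
E
```

```text
[ 0.53439013 -0.29219     0.01568255] 0.12453385308930807 [0.71104422 0.6547315  3.01675951]
shift [  0.1  -0.  -60. ] turn [-0.  -0.1 -0.1]
shift [187.  120.6 -68.9] turn [-0.  -0.1  9.1]
```

Emit:
move_arm --commands "0 0 -30 0 0 0 -1; 0 0 -65 0 0 0 -1; 35 22 -68 0 0 3 -1; 75 48 -68 0 0 6 -1; 112 72 -68 0 0 9.1 -1"

```text
t: 21.62
tcp_pos: [0.5749, -0.1642, 0.0833]
tool_rot: [0.671, 0.741, 0.0, -0.002]
force: [0.5, -0.7, -1.0]
finger_gap: 0.122
gripper_force: 50.8
```

```bash
python3 - <<'E'
from h import *
s=telemetry.sense();print(s["tcp_pos"],s["finger_gap"],s["force"])
go(.603,-.0806,.085,95.8)
E
```

```text
[ 0.57489814 -0.1641655   0.08328229] 0.12200567869758155 [ 0.45118511 -0.67720106 -1.0341953 ]
shift [80.4 36.2 -1.5] turn [-0.1 -0.2 -0.2]
```

Emit:
move_arm --commands "30 14 0 0 0 0 -1; 60 27 0 0 0 0 -1; 80 36 0 0 0 0 -1; 80 36 20 0 0 0 -1; 80 36 40 0 0 0 -1"

```text
t: 22.25
tcp_pos: [0.603, -0.082, 0.0433]
tool_rot: [0.67, 0.742, 0.0, -0.001]
force: [-0.1, 0.2, -1.3]
finger_gap: 0.124
gripper_force: 50.8
```

```bash
python3 - <<'E'
from h import *
s=telemetry.sense();print(s["tcp_pos"],s["finger_gap"],s["force"])
go(.603,-.0806,.028,95.8)
d=cam("wrist");save(d,"w8",1.6,(120,60,520,400))
E
```

```text
[ 0.60295495 -0.08196532  0.04330156] 0.12351959123911671 [-0.12253678  0.21963256 -1.30485305]
shift [ 1.3  0.2 15.3] turn [-0.1 -0.1  0. ]
```

View pics/w8.png

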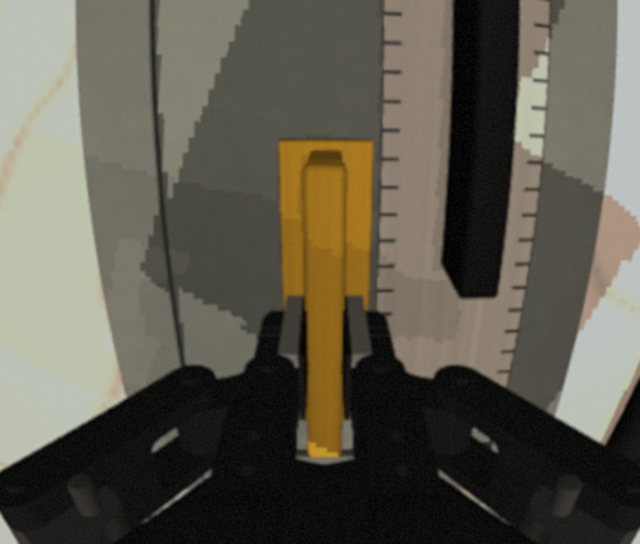

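Emit:
move_arm --commands "1 0 5 0 0 0 -1; 1 0 9 0 0 0 -1; 1 0 12 0 0 0 -1; 1 0 14 0 0 0 -1; 1 0 15 0 0 0 -1"

```text
t: 22.92
tcp_pos: [0.6027, -0.0812, 0.0289]
tool_rot: [0.671, 0.742, 0.0, -0.001]
force: [-0.1, -0.5, -0.7]
finger_gap: 0.123
gripper_force: 50.8
```

Emit:
move_arm --commands "0 0 1 0 0 0 -1; 0 0 2 0 0 0 -1; 0 1 1 0 0 0 -1; 0 2 1 0 0 0 -1; 0 3 1 0 0 0 -1"

```text
t: 23.55
tcp_pos: [0.6052, -0.0808, 0.0277]
tool_rot: [0.67, 0.742, -0.0, -0.002]
force: [-1.4, -0.3, 1.0]
finger_gap: 0.117
gripper_force: 51.1
```

Emit:
move_arm --commands "0 0 0 0 0 0 -1; 0 1 0 0 0 0 -1; 0 2 0 0 0 0 -1; 0 2 0 0 0 0 -1; 0 2 0 0 0 0 -1"

```text
t: 24.18
tcp_pos: [0.6073, -0.0806, 0.0277]
tool_rot: [0.671, 0.742, 0.0, -0.002]
force: [-1.1, -0.4, 1.3]
finger_gap: 0.119
gripper_force: 51.0
```

Emit:
move_arm --commands "0 1 0 0 0 0 -1; 0 1 0 0 0 0 -1; 0 2 0 0 0 0 -1; 0 2 0 0 0 0 -1; 0 2 0 0 0 0 -1"

```text
t: 24.8
tcp_pos: [0.6075, -0.0805, 0.0275]
tool_rot: [0.67, 0.742, -0.001, -0.003]
force: [-6.7, -2.3, 3.0]
finger_gap: 0.125
gripper_force: 51.4
```

Emit:
move_arm --commands "0 1 0 0 0 0 -1; 0 1 0 0 0 0 -1; 0 1 0 0 0 0 -1; 0 1 0 0 0 0 -1; 0 1 0 0 0 0 -1"

```text
t: 25.42
tcp_pos: [0.6076, -0.0805, 0.0275]
tool_rot: [0.67, 0.742, -0.002, -0.004]
force: [-8.6, -2.6, 4.6]
finger_gap: 0.123
gripper_force: 51.5
```

Emit:
move_arm --commands "0 -2 0 0 0 0 -1; 0 -2 0 0 0 0 -0.4; 0 -2 0 0 0 0 -0.4; 0 -2 -10 0 0 0 -0.4; 0 -2 -50 0 0 0 -0.4"

```text
t: 26.05
tcp_pos: [0.6076, -0.0801, 0.0767]
tool_rot: [0.671, 0.742, -0.0, -0.003]
force: [-0.1, 0.3, -0.6]
finger_gap: 0.299
gripper_force: 0.0
```

```bash
python3 - <<'E'
from h import *
s=telemetry.sense();print(s["tcp_pos"],s["finger_gap"],s["force"],s["q"])
go(.478,-.39,.20,95.8)
d=cam("wrist");save(d,"w9",1.6,(120,60,520,400))
E
```

```text
[ 0.60756202 -0.08014829  0.07667401] 0.29947935363347605 [-0.12730445  0.32079567 -0.56800611] [-0.31432814  0.71589985  1.5768085   0.00278275  0.85534568 -0.41689734]
shift [-294.7 -160.7 -123.8] turn [-0.3 -0.3 -0. ]
```

View pics/w9.png

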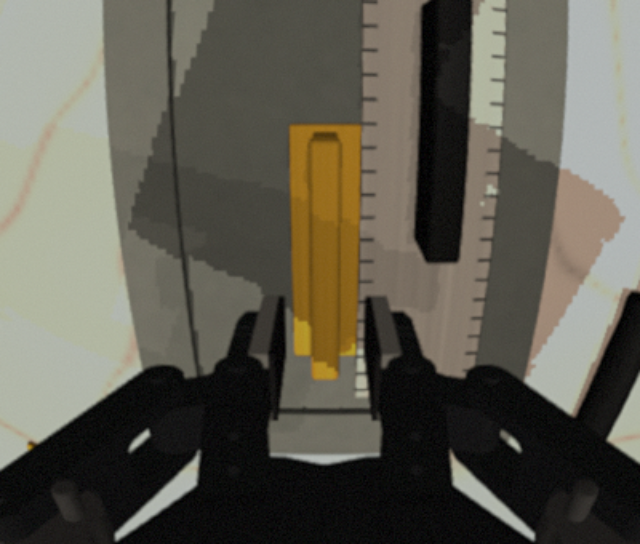

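Emit:
move_arm --commands "-20 -5 -45 0 0 0 0; -65 -27 -80 0 0 0 0; -115 -55 -110 0 0 0 0; -165 -85 -124 0 0 0 0; -215 -115 -124 0 0 0 0"

```text
t: 26.72
tcp_pos: [0.5168, -0.3091, 0.2043]
tool_rot: [0.67, 0.742, 0.001, 0.002]
force: [0.5, -0.3, -0.0]
finger_gap: 0.498
gripper_force: 0.0
```

Emit:
move_arm --commands "-25 -13 0 0 0 0 0; -50 -28 0 0 0 0 0; -80 -46 0 0 0 0 0; -80 -46 40 0 0 0 0; -80 -46 80 0 0 0 0"

```text
t: 27.35
tcp_pos: [0.4789, -0.3921, 0.1218]
tool_rot: [0.671, 0.741, 0.0, 0.001]
force: [-0.3, -0.2, -0.5]
finger_gap: 0.5
gripper_force: 0.0
```

```bash
python3 pulls.py | grep -v "\[1\.\|top.*0\.[789][0-9]*, 0"; python3 - <<'E'
from h import *
go(.4765,-.418,.016,95.8)
E
```

```text
[ 0.47885513 -0.39206362  0.12181597] [6.71042975e-01 7.41418011e-01 2.12870691e-04 7.83295974e-04]
wrist [ 53. 394.] ([-0.08489999920129776, -0.9074000120162964, 0.1746000051498413, 0.04259999841451645], -52.8)
wrist [  8. 317.] ([-0.08349999785423279, -0.6735000014305115, 0.13750000298023224, 0.0414000004529953], -52.6)
wrist [397. 232.] ([0.5475999712944031, -0.42080000042915344, 0.07039999961853027, 0.028200000524520874], -1.4)
wrist [316. 221.] ([0.476500004529953, -0.4187999963760376, 0.11680000275373459, 0.02800000086426735], 5.5)
wrist [275.  64.] ([0.43140000104904175, -0.2827000021934509, 0.06199999898672104, 0.02800000086426735], -5.9)
top [232. 277.] ([0.3677999973297119, 0.34619998931884766, 0.10700000077486038, 0.023399999365210533], -0.7)
top [440. 254.] ([0.42750000953674316, -0.28029999136924744, 0.058400001376867294, 0.02710000053048134], -5.8)
top [474. 238.] ([0.47380000352859497, -0.38999998569488525, 0.05530000105500221, 0.024800000712275505], 8.7)
top [483. 214.] ([0.5497999787330627, -0.42239999771118164, 0.06689999997615814, 0.02500000037252903], -0.6)
top [373. 197.] ([0.607200026512146, -0.0812000036239624, 0.10920000076293945, 0.02889999933540821], 4.7)
shift [-30.5  -2.1 101.5] turn [-0.3 -0.5 -0.1]
```

Emit:
move_arm --commands "-28 -2 30 0 0 0 0; -28 -2 60 0 0 0 0; -28 -2 80 0 0 0 0; -28 -2 80 0 0 0 0; -28 -2 80 0 0 0 0"

```text
t: 28.08
tcp_pos: [0.4798, -0.4188, 0.0425]
tool_rot: [0.67, 0.742, 0.0, -0.0]
force: [0.1, -0.1, 0.1]
finger_gap: 0.501
gripper_force: 0.0
```

```bash
python3 - <<'E'
from h import *
print(telemetry.sense()["tcp_pos"])
go(.4765,-.4185,.016,95.8)
E
```

```text
[ 0.47975837 -0.41879187  0.0424813 ]
shift [ 0.6 -3.2 26.5] turn [-0. -0.  0.]
```

Emit:
move_arm --commands "0 -3 10 0 0 0 0; 0 -3 20 0 0 0 0; 0 -3 27 0 0 0 0; 0 -3 27 0 0 0 0; 0 -3 27 0 0 0 -1"

```text
t: 28.7
tcp_pos: [0.476, -0.4187, 0.014]
tool_rot: [0.671, 0.742, 0.0, -0.001]
force: [0.7, -0.9, -0.1]
finger_gap: 0.3
gripper_force: 0.0
```

Emit:
move_arm --commands "0 0 0 0 0 0 -1; 0 0 0 0 0 0 -1; 0 0 0 0 0 0 -1; 0 0 0 0 0 0 -1; 0 0 0 0 0 0 -1"

```text
t: 29.32
tcp_pos: [0.476, -0.4188, 0.0144]
tool_rot: [0.671, 0.742, 0.0, -0.001]
force: [-0.1, -0.8, 2.8]
finger_gap: 0.123
gripper_force: 50.7
```

```bash
python3 - <<'E'
from h import *
s=telemetry.sense();print(s["tcp_pos"],s["finger_gap"],s["force"])
go(.5909,.0388,.085,95.8)
E
```

```text
[ 0.47602611 -0.41880507  0.01441068] 0.1225241194083971 [-0.13282166 -0.84465333  2.82869209]
shift [443.9 160.3 -69.8] turn [-0.1 -0.1 -0. ]
```

Emit:
move_arm --commands "0 0 -35 0 0 0 -1; 0 0 -75 0 0 0 -1; 40 14 -80 0 0 0 -1; 90 32 -80 0 0 0 -1; 140 50 -80 0 0 0 -1"

```text
t: 29.95
tcp_pos: [0.5117, -0.2731, 0.0943]
tool_rot: [0.671, 0.741, 0.001, -0.002]
force: [-0.3, -0.8, -0.1]
finger_gap: 0.123
gripper_force: 50.3
```

Emit:
move_arm --commands "50 18 0 0 0 0 -1; 100 36 0 0 0 0 -1; 150 54 0 0 0 0 -1; 200 72 0 0 0 0 -1; 250 90 0 0 0 0 -1"

```text
t: 30.58
tcp_pos: [0.5761, -0.0149, 0.0946]
tool_rot: [0.671, 0.742, 0.0, -0.002]
force: [0.4, -0.3, -1.6]
finger_gap: 0.128
gripper_force: 50.3
```

```bash
python3 - <<'E'
from h import *
s=telemetry.sense();print(s["tcp_pos"],s["finger_gap"],s["force"])
go(.5909,.0388,.030,95.8)
E
```

```text
[ 0.57614879 -0.01486179  0.09460999] 0.12842693957911266 [ 0.37153247 -0.32878409 -1.64613608]
shift [51.7 20.2 64.7] turn [-0.1 -0.2 -0. ]
```

Emit:
move_arm --commands "40 15 0 0 0 0 -1; 52 19 0 0 0 0 -1; 52 19 30 0 0 0 -1; 52 19 50 0 0 0 -1; 52 19 60 0 0 0 -1"

```text
t: 31.2
tcp_pos: [0.5886, 0.0365, 0.0337]
tool_rot: [0.671, 0.742, -0.0, -0.002]
force: [0.4, -0.2, -0.9]
finger_gap: 0.124
gripper_force: 50.3
```

```bash
python3 - <<'E'
from h import *
s=telemetry.sense();print(s["tcp_pos"],s["finger_gap"],s["force"])
go(.5909,.0388,.0265,95.8)
E
```

```text
[0.58864093 0.03647105 0.03367807] 0.1240233799603879 [ 0.3925475  -0.21488292 -0.86371075]
shift [2.1 2.5 7.2] turn [-0.2 -0.2 -0.1]
```

Emit:
move_arm --commands "2 1 3 0 0 0 -1; 2 1 5 0 0 0 -1; 2 1 7 0 0 0 -1; 2 1 8 0 0 0 -1; 2 1 8 0 0 0 -1"

```text
t: 31.82
tcp_pos: [0.5905, 0.0392, 0.0273]
tool_rot: [0.671, 0.742, 0.0, -0.001]
force: [-0.5, 0.0, -0.6]
finger_gap: 0.122
gripper_force: 50.3
```

Emit:
move_arm --commands "0 1 0 0 0 0 -1; 0 2 0 0 0 0 -1; 0 3 0 0 0 0 -1; 0 4 0 0 0 0 -1; 0 4 0 0 0 0 -1"

```text
t: 32.45
tcp_pos: [0.5945, 0.0396, 0.0271]
tool_rot: [0.671, 0.742, 0.0, -0.001]
force: [-0.3, 0.2, -0.7]
finger_gap: 0.125
gripper_force: 50.3
```

Emit:
move_arm --commands "0 1 0 0 0 0 -1; 0 1 0 0 0 0 -1; 0 2 0 0 0 0 -1; 0 2 0 0 0 0 -1; 0 2 0 0 0 0 -1"

```text
t: 33.08
tcp_pos: [0.5956, 0.0398, 0.0269]
tool_rot: [0.67, 0.742, -0.0, -0.002]
force: [-3.0, -1.1, 0.7]
finger_gap: 0.125
gripper_force: 50.5
```

Emit:
move_arm --commands "0 -1 1 0 0 0 -1; 0 -1 2 0 0 0 -1; 0 0 2 0 0 0 -1; 0 1 2 0 0 0 -1; 0 2 1 0 0 0 -1"

```text
t: 33.7
tcp_pos: [0.5958, 0.0399, 0.0266]
tool_rot: [0.67, 0.742, -0.002, -0.003]
force: [-6.6, -3.1, 4.2]
finger_gap: 0.122
gripper_force: 50.9
```

Emit:
move_arm --commands "0 0 0 0 0 0 -1; 0 0 0 0 0 0 -1; 0 -2 0 0 0 0 -1; 0 -2 0 0 0 0 -0.4; 0 -2 0 0 0 0 -0.4"

```text
t: 34.33
tcp_pos: [0.5978, 0.0398, 0.0262]
tool_rot: [0.671, 0.742, 0.001, -0.0]
force: [-0.1, -0.1, -0.3]
finger_gap: 0.3
gripper_force: 0.0
```

Emit:
move_arm --commands "0 0 0 0 0 0 -0.4; 0 0 -10 0 0 0 -0.4; 0 0 -50 0 0 0 -0.4; 0 0 -100 0 0 0 -0.4; 0 0 -140 0 0 0 -0.4"

```text
t: 34.95
tcp_pos: [0.5973, 0.0395, 0.1687]
tool_rot: [0.671, 0.742, 0.001, -0.0]
force: [0.9, -0.1, 0.8]
finger_gap: 0.298
gripper_force: 0.0
```

```bash
python3 pulls.py | grep -v "\[1\.\|top.*0\.[789][0-9]*, 0"; python3 - <<'E'
from h import *
d=cam("wrist");v=d["hsv"][:,:,2]
for c in blobs(v<50,150):
    r=rect(plane(d,c,0.048))
    if r[0][2]<.12: print(r)
go(.55,-.40,.20,90)
E
```

```text
[0.59725661 0.03946253 0.16866041] [ 6.70610626e-01  7.41808550e-01  1.11403700e-03 -4.72096934e-04]
top [232. 277.] ([0.36629998683929443, 0.34619998931884766, 0.1071000024676323, 0.02630000002682209], -0.7)
top [441. 254.] ([0.4278999865055084, -0.28349998593330383, 0.06440000236034393, 0.025599999353289604], -5.4)
top [483. 214.] ([0.5497999787330627, -0.42239999771118164, 0.06650000065565109, 0.02500000037252903], -0.6)
top [  8. 160.] ([0.737500011920929, 1.051800012588501, 0.10970000177621841, 0.024900000542402267], -89.0)
([0.42899999022483826, 0.19760000705718994, 0.03020000085234642, 0.018200000748038292], -5.2)
shift [-432.2  -92.4  -31.6] turn [ 0.3 -0.1  5.8]
```

Emit:
move_arm --commands "-60 -13 -10 0 0 0 0; -120 -26 -20 0 0 2 0; -180 -39 -30 0 0 4 0; -240 -52 -31 0 0 5.8 0; -300 -65 -31 0 0 5.8 0"

```text
t: 35.72
tcp_pos: [0.5612, -0.2671, 0.1953]
tool_rot: [0.707, 0.707, 0.0, -0.002]
force: [0.9, 0.7, 0.4]
finger_gap: 0.494
gripper_force: 0.0
```

```bash
python3 - <<'E'
from h import *
print(telemetry.sense()["tcp_pos"])
go(.549,-.4215,.045,89)
E
```

```text
[ 0.56120137 -0.26709062  0.1952972 ]
shift [-155.   -11.6  149.7] turn [-0.2 -0.2  1. ]
```

Emit:
move_arm --commands "-50 -4 10 0 0 1 0; -100 -8 25 0 0 1 0; -150 -11 50 0 0 1 0; -155 -11 100 0 0 1 0; -155 -11 145 0 0 1 0"

```text
t: 36.35
tcp_pos: [0.5495, -0.4208, 0.0479]
tool_rot: [0.714, 0.7, 0.0, -0.003]
force: [-0.2, 0.2, -0.1]
finger_gap: 0.497
gripper_force: 0.0
```

```bash
python3 - <<'E'
from h import *
print(telemetry.sense()["tcp_pos"])
go(.549,-.4215,.0155,89)
E
python3 pulls.py | grep "wrist.*\[0.[45]"
```

```text
[ 0.54953547 -0.42081033  0.04793151]
shift [-0.8 -0.4 32.4] turn [-0.2 -0.2 -0.1]
wrist [326. 232.] ([0.5515999794006348, -0.4221000075340271, 0.07109999656677246, 0.027499999850988388], -1.4)
wrist [134.  39.] ([0.43230000138282776, -0.2865999937057495, 0.05770000070333481, 0.039400000125169754], -6.1)
```

Emit:
move_arm --commands "-1 0 12 0 0 0 0; -1 0 24 0 0 0 0; -1 0 32 0 0 0 0; -1 0 32 0 0 0 0; -1 0 32 0 0 0 -1"

```text
t: 37.08
tcp_pos: [0.5512, -0.4214, 0.0197]
tool_rot: [0.713, 0.701, 0.0, -0.001]
force: [0.8, -0.6, 0.7]
finger_gap: 0.298
gripper_force: 0.0
```

Emit:
move_arm --commands "0 0 0 0 0 0 -1; 0 0 0 0 0 0 -1; 0 0 0 0 0 0 -1; 0 0 0 0 0 0 -1; 0 0 -20 0 0 0 -1"

```text
t: 37.7
tcp_pos: [0.5493, -0.4198, 0.0374]
tool_rot: [0.713, 0.701, 0.0, -0.004]
force: [0.8, -0.7, -0.9]
finger_gap: 0.119
gripper_force: 50.4
```

```bash
python3 - <<'E'
from h import *
s=telemetry.sense();print(s["tcp_pos"],s["finger_gap"],s["force"])
go(.50,-.0,.17,93);go(.604,.354,.10,96)
E
```

```text
[ 0.5492573  -0.41977307  0.03742407] 0.1192250150117726 [ 0.84076354 -0.72289222 -0.94563827]
shift [ 419.6  -57.5 -129.6] turn [-0.3 -0.4 -4. ]
shift [775.   40.6 -58. ] turn [-0.3 -0.4 -7. ]
```

Emit:
move_arm --commands "0 0 -40 0 0 0 -1; 30 2 -80 0 0 0 -1; 80 4 -110 0 0 0 -1; 135 7 -110 0 0 0 -1; 190 10 -110 0 0 0 -1"

```text
t: 38.33
tcp_pos: [0.5642, -0.2304, 0.1508]
tool_rot: [0.714, 0.7, 0.0, -0.001]
force: [0.3, -0.3, -0.9]
finger_gap: 0.115
gripper_force: 50.4
```

Emit:
move_arm --commands "55 3 0 0 0 0 -1; 110 6 0 0 0 0 -1; 165 9 0 0 0 0 -1; 220 12 0 0 0 0 -1; 275 15 0 0 0 0 -1"

```text
t: 38.95
tcp_pos: [0.584, 0.0446, 0.1507]
tool_rot: [0.713, 0.701, 0.0, -0.001]
force: [0.5, 0.1, -0.8]
finger_gap: 0.121
gripper_force: 50.4
```

```bash
python3 - <<'E'
from h import *
s=telemetry.sense();print(s["tcp_pos"],s["finger_gap"],s["force"])
go(.604,.354,.10,96)
E
```

```text
[0.58402571 0.0445719  0.15072405] 0.12065669386075678 [ 0.51603209  0.08832149 -0.79706816]
shift [309.6  14.5  51.4] turn [-0.1 -0.1 -7. ]
```

Emit:
move_arm --commands "60 3 0 0 0 -2 -1; 120 6 0 0 0 -4 -1; 180 9 0 0 0 -6 -1; 240 12 10 0 0 -7 -1; 295 14 20 0 0 -7 -1"

```text
t: 39.58
tcp_pos: [0.6034, 0.3397, 0.1313]
tool_rot: [0.669, 0.743, 0.0, -0.001]
force: [0.6, -1.0, -1.0]
finger_gap: 0.12
gripper_force: 50.4
```

```bash
python3 - <<'E'
from h import *
s=telemetry.sense();print(s["tcp_pos"],s["finger_gap"],s["force"])
go(.604,.354,.024,96)
d=cam("wrist");h,sa,v=[d["hsv"][:,:,i].astype(int) for i in range(3)]
for c in blobs((h>10)&(h<30)&(sa>70),1000): print(c.mean(0).round(),rect(plane(d,c,0.028)))
E
```

```text
[0.60336308 0.33965789 0.13131614] 0.11984022119079622 [ 0.62421962 -0.97311347 -0.99799728]
shift [ 13.9   2.2 107.3] turn [-0.1 -0.1  0. ]
[100. 165.] ([0.3824000060558319, 0.3490000069141388, 0.10930000245571136, 0.04039999842643738], -1.6)
[299. 189.] ([0.5778999924659729, 0.33070001006126404, 0.2272000014781952, 0.14980000257492065], 6.0)
[607. 225.] ([1.0012999773025513, 0.2989000082015991, 0.5841000080108643, 0.08460000157356262], 0.0)
```

Emit:
move_arm --commands "13 2 30 0 0 0 -1; 13 2 60 0 0 0 -1; 13 2 85 0 0 0 -1; 13 2 96 0 0 0 -1; 13 2 102 0 0 0 -1"

```text
t: 40.25
tcp_pos: [0.6041, 0.3508, 0.0288]
tool_rot: [0.669, 0.743, 0.0, -0.001]
force: [-0.3, -0.1, -0.5]
finger_gap: 0.121
gripper_force: 50.4
```

Emit:
move_arm --commands "0 0 2 0 0 0 -1; 0 0 4 0 0 0 -1; 0 0 6 0 0 0 -1; 0 0 7 0 0 0 -1; 0 0 7 0 0 0 -1"

```text
t: 40.88
tcp_pos: [0.6049, 0.3514, 0.0248]
tool_rot: [0.669, 0.743, 0.001, -0.001]
force: [-1.6, -1.1, 9.8]
finger_gap: 0.118
gripper_force: 51.6
```

Floor contact. Release, rise, and return for the other short pull.

Emit:
move_arm --commands "0 0 -2 0 0 0 -1; 0 0 -2 0 0 0 -0.4; 0 0 -2 0 0 0 -0.4; 0 0 -10 0 0 0 -0.4; 0 0 -60 0 0 0 -0.4"

```text
t: 41.5
tcp_pos: [0.6013, 0.3498, 0.0785]
tool_rot: [0.669, 0.743, -0.004, -0.004]
force: [0.8, -0.3, 0.6]
finger_gap: 0.298
gripper_force: 0.0
```

Emit:
move_arm --commands "-10 0 -50 0 0 0 0; -60 -6 -80 0 0 2 0; -120 -12 -80 0 0 4 0; -180 -18 -80 0 0 6 0; -240 -24 -80 0 0 8 0"

```text
t: 42.12
tcp_pos: [0.6055, 0.1079, 0.162]
tool_rot: [0.72, 0.694, 0.001, -0.001]
force: [0.4, 0.5, -0.7]
finger_gap: 0.499
gripper_force: 0.0
```

```bash
python3 pulls.py | grep "wrist.*\[0.[3456]"; python3 - <<'E'
from h import *
s=telemetry.sense();print(s["tcp_pos"])
go(.43,-.283,.15,84)
E
```

```text
wrist [337.  18.] ([0.6240000128746033, 0.26910001039505005, 0.032999999821186066, 0.00570000009611249], -84.4)
wrist [103.  15.] ([0.3716000020503998, 0.32019999623298645, 0.043299999088048935, 0.03750000149011612], -1.0)
[0.60597144 0.10362607 0.16182478]
shift [-393.7 -159.5   11.9] turn [-0.1 -0.   3.6]
```

Emit:
move_arm --commands "-52 -21 0 0 0 1 0; -104 -42 0 0 0 2 0; -156 -63 0 0 0 3 0; -208 -84 0 0 0 3.6 0; -260 -105 0 0 0 3.6 0"

```text
t: 42.85
tcp_pos: [0.4912, -0.1475, 0.1613]
tool_rot: [0.741, 0.672, 0.001, -0.001]
force: [0.5, -0.8, 0.5]
finger_gap: 0.5
gripper_force: 0.0
```

Emit:
move_arm --commands "-50 -20 10 0 0 0 0; -100 -40 20 0 0 0 0; -122 -48 50 0 0 0 0; -122 -48 90 0 0 0 0; -122 -48 110 0 0 0 0"

```text
t: 43.48
tcp_pos: [0.4312, -0.2627, 0.0492]
tool_rot: [0.741, 0.671, 0.0, -0.002]
force: [-0.1, 0.7, 1.3]
finger_gap: 0.5
gripper_force: 0.0
```

```bash
python3 pulls.py | grep "\[0.[3456]"; python3 - <<'E'
from h import *
s=telemetry.sense();print(s["tcp_pos"])
go(.4315,-.283,.016,84)
E
```

```text
wrist [322. 257.] ([0.42890000343322754, -0.2831000089645386, 0.07410000264644623, 0.02759999968111515], -5.6)
wrist [565.  14.] ([0.6211000084877014, -0.11959999799728394, 0.05480000004172325, 0.024000000208616257], -78.4)
top [232. 277.] ([0.3677999973297119, 0.34619998931884766, 0.10700000077486038, 0.023399999365210533], -0.7)
top [ 19. 234.] ([0.5102999806404114, 0.9904000163078308, 0.1485999971628189, 0.021900000050663948], 79.8)
top [335. 201.] ([0.5946000218391418, 0.03759999945759773, 0.10700000077486038, 0.02759999968111515], 6.1)
top [235. 199.] ([0.6040999889373779, 0.34779998660087585, 0.06469999998807907, 0.03150000050663948], 1.3)
top [373. 197.] ([0.6068999767303467, -0.08070000261068344, 0.10980000346899033, 0.029600000008940697], 5.9)
[ 0.43078825 -0.26187928  0.04889869]
shift [-21.1   2.9  32.8] turn [-0.3 -0.3  0.4]
```

Emit:
move_arm --commands "-10 1 5 0 0 0 0; -21 1 15 0 0 0 0; -21 1 25 0 0 0 0; -21 1 32 0 0 0 0; -21 1 32 0 0 0 0"

```text
t: 44.2
tcp_pos: [0.4298, -0.2832, 0.0179]
tool_rot: [0.741, 0.672, 0.0, -0.002]
force: [0.6, -0.5, -0.2]
finger_gap: 0.499
gripper_force: 0.0
```

Emit:
move_arm --commands "0 0 0 0 0 0 -1; 0 0 0 0 0 0 -1; 0 0 0 0 0 0 -1; 0 0 0 0 0 0 -1; 0 0 -20 0 0 0 -1"

```text
t: 44.82
tcp_pos: [0.4296, -0.2832, 0.0377]
tool_rot: [0.741, 0.672, 0.0, -0.003]
force: [-0.9, 0.2, -0.3]
finger_gap: 0.121
gripper_force: 51.0
```

```bash
python3 - <<'E'
from h import *
s=telemetry.sense();print(s["tcp_pos"],s["finger_gap"],s["force"])
go(.545,.348,.13,96)
E
```

```text
[ 0.42958155 -0.28321642  0.03772132] 0.12077617244935512 [-0.865508    0.21241488 -0.3284783 ]
shift [639.9  52.6 -89.8] turn [ -0.2  -0.3 -11.6]
```

Emit:
move_arm --commands "0 0 -40 0 0 0 -1; 30 2 -80 0 0 -1 -1; 80 6 -110 0 0 -2 -1; 135 11 -110 0 0 -3 -1; 190 15 -110 0 0 -4 -1"

```text
t: 45.45
tcp_pos: [0.4645, -0.0954, 0.1496]
tool_rot: [0.717, 0.697, 0.001, -0.0]
force: [0.7, 0.3, -0.8]
finger_gap: 0.118
gripper_force: 51.1
```

```bash
python3 - <<'E'
from h import *
s=telemetry.sense();print(s["tcp_pos"],s["finger_gap"],s["force"])
go(.545,.348,.14,96)
E
```

```text
[ 0.4645367  -0.09535562  0.14963107] 0.11810888563380256 [ 0.68542059  0.27090445 -0.77895213]
shift [445.5  67.7  10.4] turn [ 0.  -0.1 -7.6]
```

Emit:
move_arm --commands "55 8 0 0 0 -2 -1; 110 16 0 0 0 -4 -1; 165 25 0 0 0 -6 -1; 220 33 0 0 0 -7.6 -1; 275 42 0 0 0 -7.6 -1"

```text
t: 46.08
tcp_pos: [0.5138, 0.1789, 0.1495]
tool_rot: [0.669, 0.743, 0.0, -0.001]
force: [0.9, -0.9, -0.5]
finger_gap: 0.125
gripper_force: 51.1
```

```bash
python3 - <<'E'
from h import *
s=telemetry.sense();print(s["tcp_pos"],s["finger_gap"],s["force"])
go(.545,.348,.06,96)
E
```

```text
[0.51380684 0.17894086 0.14945049] 0.125478637528205 [ 0.9292762  -0.85644771 -0.45942115]
shift [164.7  48.8  89.8] turn [-0.1 -0.1 -0. ]
```

Emit:
move_arm --commands "50 15 0 0 0 0 -1; 105 31 0 0 0 0 -1; 155 46 0 0 0 0 -1; 164 49 30 0 0 0 -1; 164 49 75 0 0 0 -1"

```text
t: 46.7
tcp_pos: [0.5466, 0.3478, 0.0753]
tool_rot: [0.668, 0.744, 0.003, -0.0]
force: [-0.0, 0.7, -1.2]
finger_gap: 0.123
gripper_force: 51.0
```

```bash
python3 - <<'E'
from h import *
s=telemetry.sense();print(s["tcp_pos"],s["finger_gap"],s["force"])
go(.545,.348,.024,96)
E
```

```text
[0.54664963 0.34776597 0.07534697] 0.12281465160551733 [-0.03374135  0.65740576 -1.2056253 ]
shift [ 0.2 -1.8 51.3] turn [ 0.2 -0.2  0.1]
```

Emit:
move_arm --commands "0 -1 15 0 0 0 -1; 0 -1 30 0 0 0 -1; 0 -1 40 0 0 0 -1; 0 -1 46 0 0 0 -1; 0 -1 49 0 0 0 -1"

```text
t: 47.32
tcp_pos: [0.5448, 0.3456, 0.0263]
tool_rot: [0.669, 0.743, 0.001, -0.001]
force: [-0.2, 0.2, -1.0]
finger_gap: 0.127
gripper_force: 51.0
```

Emit:
move_arm --commands "0 0 1 0 0 0 -1; 0 0 2 0 0 0 -1; 0 0 3 0 0 0 -1; 0 0 3 0 0 0 -1; 0 0 3 0 0 0 -1"

```text
t: 47.95
tcp_pos: [0.5445, 0.3457, 0.0237]
tool_rot: [0.669, 0.743, 0.001, -0.001]
force: [-1.1, -0.7, 6.2]
finger_gap: 0.127
gripper_force: 51.8
```

Emit:
move_arm --commands "0 0 -1 0 0 0 -1; 0 0 -1 0 0 0 -0.4; 0 0 -1 0 0 0 -0.4; 0 0 -10 0 0 0 -0.4; 0 0 -60 0 0 0 -0.4"

```text
t: 48.58
tcp_pos: [0.5419, 0.3443, 0.0805]
tool_rot: [0.669, 0.743, -0.003, -0.003]
force: [0.6, 0.9, -0.5]
finger_gap: 0.302
gripper_force: 0.0
```

Emit:
move_arm --commands "-10 0 -50 0 0 0 -0.4; -60 -6 -100 0 0 0 -0.4; -115 -6 -130 0 0 0 -0.4; -170 -6 -130 0 0 0 -0.4; -225 -6 -130 0 0 0 -0.4"

```text
t: 49.2
tcp_pos: [0.5627, 0.1188, 0.2142]
tool_rot: [0.669, 0.743, 0.002, -0.0]
force: [1.2, 0.3, -0.5]
finger_gap: 0.304
gripper_force: 0.0
```

Emit:
move_arm --commands "-55 0 0 0 0 0 -0.4; -110 0 0 0 0 0 -0.4; -165 0 0 0 0 0 -0.4; -220 0 0 0 0 0 -0.4; -275 0 0 0 0 0 -0.4"

```text
t: 49.82
tcp_pos: [0.5907, -0.1547, 0.2123]
tool_rot: [0.669, 0.743, 0.001, -0.001]
force: [0.8, 0.4, 0.9]
finger_gap: 0.296
gripper_force: 0.0
```

```bash
python3 - <<'E'
from h import *
print(telemetry.sense()["tcp_pos"])
w=cam("wrist");t=cam("top")
a=cv2.resize(t["image"][130:300,190:530],(680,340));b=w["image"][0:250,0:640];b=cv2.resize(b,(680,256))
cv2.imwrite("pics/end.png",np.vstack([a,b])[:,:,::-1])
E
python3 pulls.py | grep "\[0.[3456]"
```

```text
[ 0.59072826 -0.15467783  0.2123202 ]
wrist [344. 103.] ([0.6075000166893005, -0.07769999653100967, 0.11060000211000443, 0.029600000008940697], 5.9)
wrist [343.  22.] ([0.5983999967575073, 0.012600000016391277, 0.053599998354911804, 0.029200000688433647], 5.5)
top [232. 277.] ([0.3677999973297119, 0.34619998931884766, 0.1071000024676323, 0.023399999365210533], -0.7)
top [236. 219.] ([0.541700005531311, 0.34279999136924744, 0.06509999930858612, 0.028699999675154686], 5.8)
top [335. 201.] ([0.593999981880188, 0.03830000013113022, 0.10689999908208847, 0.028699999675154686], 5.9)
top [235. 199.] ([0.6039999723434448, 0.34779998660087585, 0.06469999998807907, 0.031300000846385956], 1.3)
top [373. 197.] ([0.6065999865531921, -0.08070000261068344, 0.10980000346899033, 0.02889999933540821], 5.9)
```

View pics/end.png

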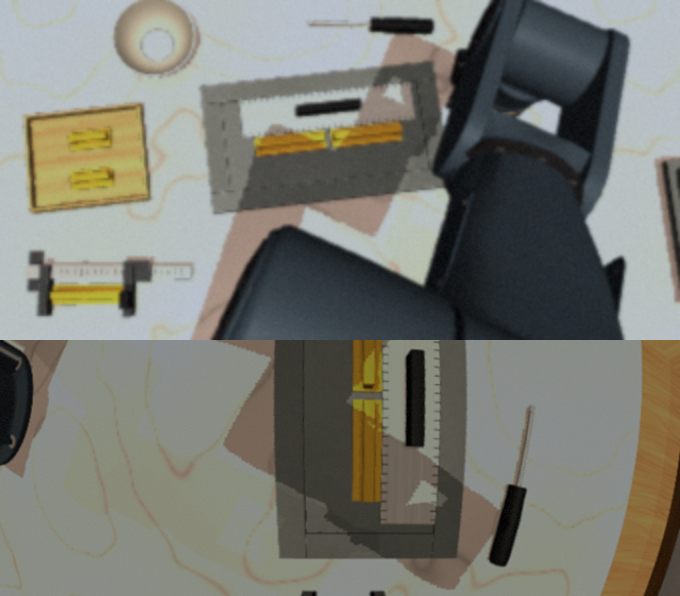

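```bash
python3 - <<'E'
from h import *
d=cam("wrist");im=d["image"]
for r in (15,30,45,70,110,140): print(r,[tuple(int(k) for k in im[r,c]) for c in range(355,367)])
print(plane(d,[(359,30),(360,30)],.017))
E
```

```text
15 [(121, 85, 12), (124, 90, 24), (128, 101, 24), (126, 110, 19), (105, 99, 40), (83, 81, 68), (98, 98, 89), (103, 103, 93), (99, 97, 88), (102, 105, 93), (117, 118, 102), (133, 136, 121)]
30 [(127, 95, 26), (132, 114, 30), (139, 131, 37), (132, 127, 30), (114, 99, 49), (120, 118, 105), (135, 138, 125), (137, 141, 128), (136, 139, 122), (137, 141, 126), (136, 141, 123), (137, 142, 125)]
45 [(128, 93, 29), (132, 112, 25), (138, 131, 36), (136, 128, 33), (130, 119, 54), (122, 117, 103), (131, 135, 124), (138, 142, 131), (137, 140, 126), (135, 140, 125), (138, 143, 127), (137, 140, 125)]
70 [(127, 92, 21), (135, 116, 35), (137, 127, 32), (138, 129, 35), (125, 118, 52), (110, 109, 91), (130, 134, 125), (142, 146, 133), (142, 146, 131), (139, 143, 128), (138, 143, 126), (140, 144, 129)]
110 [(127, 90, 22), (125, 89, 22), (126, 90, 27), (119, 85, 29), (111, 91, 65), (115, 107, 99), (112, 104, 94), (111, 100, 88), (106, 96, 84), (109, 97, 84), (105, 97, 84), (105, 95, 84)]
140 [(126, 89, 21), (128, 91, 25), (125, 89, 20), (118, 88, 31), (96, 80, 61), (79, 72, 65), (73, 69, 63), (70, 66, 56), (72, 67, 58), (82, 75, 66), (97, 87, 77), (108, 97, 86)]
[[0.61294581 0.01118344]
 [0.61401185 0.01133952]]
```

Both pulls go straight from brass to aluminium with no gap, so the job can be handed in.

```bash
python3 -c "
from station import ticket
print(ticket.sign_off())"
```

```text
the job is handed in; nothing more can be done
None
```

The job is handed in at about 50 s of the 200 s. The sample, a long pull, is nipped in the caliper. The straightedge is flush on the far rail, both loose long pulls stand flush against it in one row, and both loose short pulls are in the tray. The vase, bowl and screwdriver were never approached.

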